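# Feed a slide carrier along a sprung guide fence with a push stick

### The job

Pick up the push stick by its orange grip and use it, never the gripper, to feed the white slide carrier along the fence: set the rubber nose in the corner behind the blue side lug, press the carrier square onto the green sprung strip before its front edge passes the red line, then push it on to the end stop with the strip kept well pressed in the whole way. The slides are fragile, so feel your way and press gently (about 6 to 10 N sideways pushes the strip right in; move slowly and never knock or press it with 25 N or more). Then lay the stick back on the bare worktop, clear of the track, and leave everything else where it stands.

Things in the scene. Friction and masses are not known exactly. Their poses are not given: they have to be found in the camera images.
- track: Fixed aluminium feeding track: a plate 120 mm (its x) by 250 mm (its y), 8 mm thick. Origin: centre of its underside, on the worktop. +x points square to the fence (away from the robot), the feed runs along -y to the grey end stop. The dark fence stands 40 mm high along the whole track.
- fence_nominal (a point): Nominal place of the fence's rigid front face (x = +0.035 on the track, mid length, 23 mm up); axes as the track's. The real fence is set up to 10 mm nearer or farther along x, NOT measured: feel for it. The green strip (16 to 31 mm above the worktop, along the whole fence) sticks out 4 mm from that face.
- red_line (a point): The red line across the plate, at y = -0.015 on the track: the strip must be pressed in before the carrier's front edge (45 mm ahead of its centre) crosses it.
- stop_face (a point): The rubber face of the end stop (34 mm high over the worktop), at y = -0.115 on the track. The carrier is home when its centre is at y = -0.070 on the track.
- strip (a joint): How far the green strip is pressed into the fence, m: 0 = out, 0.004 = flush with the rigid face. Spring: first gives at 2.5 N, fully in at 6 N, then rigid; the carrier's own sliding friction adds 1 to 3 N. Pressed in: above 0.002; lost: below 0.001. Let go, it springs out and may nudge the carrier 4 mm off the fence, which does no harm.
- carrier_center (a point): Centre of the loose white slide carrier: block 50 mm (its x) by 90 mm (its y) by 24 mm, about 0.25 kg, lying on the plate, glass slides on top; this point is 20 mm above the worktop. When square its axes agree with the track's: +x face to the strip, -y end leads. A blue lug, 14 mm along y, full height, sticks out 16 mm from its -x side.
- carrier_corner (a point): Inner corner behind the lug, half-way up: where the carrier's -x side (x = -0.025 from its centre) meets the lug's rear (+y) face (y = +0.015 from its centre). The stick's nose belongs here, touching both: its axis is then at (-0.010, +0.010) from this corner in the carrier's x, y.
- stick_center (a point): Centre of the loose wooden push stick (0.12 kg), 23 mm above its underside. 150 mm long along its x, 20 mm wide; shaft 22 mm high with round ends; orange grip in the middle 46 mm long, 20 mm wide, 46 mm high over the underside, pinched across the stick's y from above. +x points to the nose. Starts on the worktop in front of the track, grip up.
- stick_nose (a point): Axis of the stick's black rubber nose (radius 10 mm, 22 mm high), half-way up: 65 mm along the stick's +x from its centre, 12 mm lower.
- dropper: Bystander: amber dropper bottle, 36 mm across, 98 mm high, behind the fence. Origin: centre of its underside.
- dish: Bystander: petri dish, 65 mm across, 16 mm high, beyond the end stop. Origin: centre of its underside.

How it is judged (in metres and radians):
On the way, in this order (a step that is already met when the one before it is completed fails the run):
1. with the stick, the carrier is pressed onto the strip before its front edge passes the red line (value of joint strip above 0.002 m and y of carrier_center in the frame of track above 0.03 m and contact force between push_stick and carrier above 0.5 N and angle between the x axis of carrier_center and the x axis of track, either way round below 0.06 rad), for 0.2 s.
2. with the stick, the carrier is pushed up to the end stop, still pressed onto the strip (value of joint strip above 0.002 m and y of carrier_center in the frame of track below -0.068 m and contact force between push_stick and carrier above 0.5 N and angle between the x axis of carrier_center and the x axis of track, either way round below 0.06 rad), for 0.2 s.
At the end, for the whole second after the job is handed in: The carrier lies flat on the track at rest, its front within 4 mm of the end stop, square within 0.1 rad and at most about 10 mm off the strip; the stick lies released and at rest on the bare worktop, touching neither track nor carrier (y of carrier_center in the frame of track below -0.066 m and x of carrier_center in the frame of track above -0.015 m and angle between the x axis of carrier_center and the x axis of track, either way round below 0.1 rad and angle between carrier_center's own z axis and vertical below 0.05 rad and height (world z) of carrier_center below 0.024 m and linear speed of each of carrier, push_stick below 0.01 m/s and height (world z) of stick_center below 0.035 m and contact force between push_stick and track below 0.05 N and contact force between push_stick and carrier below 0.05 N).
It fails at once if between the red line and the end stop the strip springs out (below 1 mm) or the carrier turns more than 0.08 rad out of square (y of carrier_center in the frame of track between -0.064 and 0.028 m and (value of joint strip below 0.001 m or angle between the x axis of carrier_center and the x axis of track, either way round above 0.08 rad)).
It fails at once if the stick presses on the carrier with more than 25 N, knocks included (contact force between push_stick and carrier above 25 N).
It fails at once if the gripper or arm touches the carrier (contact force between any of the fingers, the arm and carrier above 0.5 N).
It fails at once if the carrier is tipped or lifted (angle between carrier_center's own z axis and vertical above 0.2 rad or height (world z) of carrier_center above 0.035 m).
It fails at once if the dropper bottle or the dish is moved by more than 20 mm (distance of any of dropper, dish from where it was at the start of the episode above 0.02 m).
It also fails if it takes over 72 s, if anything falls off the work surface, if the arm or the gripper's body presses on something with over 40 N, if the wrist force passes 120 N, or if a joint passes its speed limit or range.

### The arm

A 6-joint arm with a two-finger parallel gripper is mounted at the origin on a cart in front of the work surface, level with it; the furniture and walls round the work are solid. World frame = base frame: x ahead of the robot, y to its left, z up, the work surface at z = 0. Lengths are in mm, angles in rad, forces in N, time in s.
With the tool pointing down it reaches from about 325 to 775 mm from the base axis. Payload 5.5 kg.
Tool frame: the origin (TCP) lies at the centre of the arm's flange, where the gripper is bolted on; the fingertips stand 173 mm ahead of it and the grasp point (between the pads) lies 155 mm ahead of it; z points along the fingers, x is the direction in which the jaws open and shut, and the axes are right-handed (so a half turn about z gives the same grasp; the last joint's range is limited). The gripper opens to 85 mm and grips with 20 to 120 N. Pads are 22 mm wide; open, the fingers measure 114 mm over their backs; the gripper's body (76 mm by 85 mm) begins 54 mm behind the grasp point. The pads swing forward as they close: fully open they stand 13 mm farther back than shut.
Start: joints at [-1.237, 0.091, 1.231, -0, 1.82, -0.057], TCP at [228.558, -554.778, 404.675] pointing down, gripper open.
Joint ranges: [-2.87, 2.87], [-0.86, 2.18], [0.17, 2.46], [-1.51, 4.65], [0.06, 2.69], [-2.65, 2.65]. Speed limits (rad/s): [2.57, 2.57, 3.01, 3.14, 3.14, 3.14].

### API

Orientations are given as a unit quaternion [w, x, y, z].
In Python, from workcell import read_state, vision, ticket gives the robot as it stands. The module is installed in compiled form; this text tells all that it offers.
- The arm moves only by the shell command python3 -m jog 'ROWS' [FORCE]. ROWS is JSON, a list that holds one entry, the list of rows, each a list of 7 numbers: the shift along the tool's x, y, z in m, then the turn, a rotation vector about the tool's x, y, z in degrees, then the opening, from 0 (shut) to 1 (fully open). A call has 1 to 20 rows; each row is the pose to reach, as a shift and turn from the pose commanded when the call began, along the tool's axes at that moment; what a row does not reach only later rows make up. A row lasts 1/12 s, in which the tool goes at most 41.7 mm and 7.16 degrees, less where a joint would pass 70% of its speed; a pose out of reach is approached as far as the arm can. A call with a gripper value outside its range is refused whole. The fingers move at their own pace and stop on an object; FORCE is the grip in N (left out, the last holds). Time passes only in rows, so rows that repeat a pose let the fingers close. It gives the time, the measured TCP pose, the force and the opening at its end, in the units of the state.
- read_state(): the state, without advancing time (a new reading comes with each control period).
- vision.snapshot(name): name is "side" or "top"; returns the picture (480x640x3 uint8, red, green, blue); there is no depth.
- vision.camera_info(name): a dict with "fx", "fy", "cx", "cy" (pixels), "k1" (the pictures are not rectified: a ray, as slopes to the right and down, at radius r is drawn at 1 + k1 r^2 times it, then the intrinsics apply), "world_from_camera" (4x4, takes a point from camera to world coordinates). Camera axes: x right, y down, z forward; pixel columns grow to the right and rows downward; lengths in mm; the calibration is good to about 2 mm. A picture is of the moment at which its call begins. camera_info takes no time and is no camera call.
- ticket.hand_in(): hands the job in, once; it reports no verdict.
The state is a dict: "t": time; "qpos": joint angles; "joint_vel": joint speeds; "effort": joint torques, N m; "tcp_pos": TCP position; "ee_rot": TCP orientation; "ft_force": force on the tool from outside, world axes, zero at the start; "wrist_torque": the same for the moment, N m; "finger_gap": finger opening in mm.
Only numpy, scipy, OpenCV 4.12 (cv2) and the standard library are available. Lean on these libraries where they do the work, as an engineer would, in place of code of your own. Each camera call takes 0.05 s, during which the arm holds its last target.

## Working session

There is one attempt and no reset: what is moved stays moved. The work goes in short steps, Python scripts to look and compute and a shell command to move; the robot and the scene stay as the last step left them, time stands still between calls to the robot, and variables do not carry over. Pictures are saved under pics/ and viewed, and the job is handed in when it is done.

```bash
mkdir -p pics; python3 - <<'E'
from workcell import read_state, vision
import cv2
print(read_state())
for n in("side","top"):
    im=vision.snapshot(n); cv2.imwrite(f"pics/{n}0.png",im[:,:,::-1]); print(n,vision.camera_info(n))
E
```

```text
{'t': 0.0, 'qpos': array([-1.23668663e+00,  9.18442048e-02,  1.23191005e+00,  5.17286701e-06,
        1.81981207e+00, -5.66975150e-02]), 'joint_vel': array([-0.00072527,  0.0005898 , -0.00036719,  0.00081232,  0.00013227,
       -0.00133424]), 'effort': array([-1.16588279e-03, -4.58740783e+01, -4.18015659e+01, -1.74902598e-04,
        1.17950360e-02, -7.59770870e-06]), 'tcp_pos': array([ 228.57671757, -554.80491159,  403.54566925]), 'ee_rot': array([-5.96619638e-04,  8.30943655e-01, -5.56355703e-01, -7.86065801e-04]), 'ft_force': array([0.04887204, 0.64789324, 0.61034316]), 'wrist_torque': array([-0.00869408, -0.02222395, -0.01762269]), 'finger_gap': 85.30251306138712}
side {'fx': 581.266914751965, 'fy': 581.266914751965, 'cx': 327.8092530572526, 'cy': 249.040235103734, 'k1': -0.002636762914881807, 'world_from_camera': array([[-9.99802390e-01,  1.98790153e-02,  7.77553823e-05,
         5.42357326e+02],
       [ 1.20552726e-02,  6.09413073e-01, -7.92761236e-01,
         4.40410244e+02],
       [-1.58066979e-02, -7.92603641e-01, -6.09532294e-01,
         6.78094442e+02],
       [ 0.00000000e+00,  0.00000000e+00,  0.00000000e+00,
         1.00000000e+00]])}
top {'fx': 488.41274628573944, 'fy': 488.41274628573944, 'cx': 321.95261722472833, 'cy': 245.71306570956529, 'k1': -0.043894905550594596, 'world_from_camera': array([[-1.45666211e-02, -9.96716544e-01,  7.96488838e-02,
         4.42549453e+02],
       [-9.99807778e-01,  1.55645592e-02,  1.19227351e-02,
        -3.60112880e+02],
       [-1.31232871e-02, -7.94598995e-02, -9.96751676e-01,
         8.85922201e+02],
       [ 0.00000000e+00,  0.00000000e+00,  0.00000000e+00,
         1.00000000e+00]])}
```

View pics/side0.png

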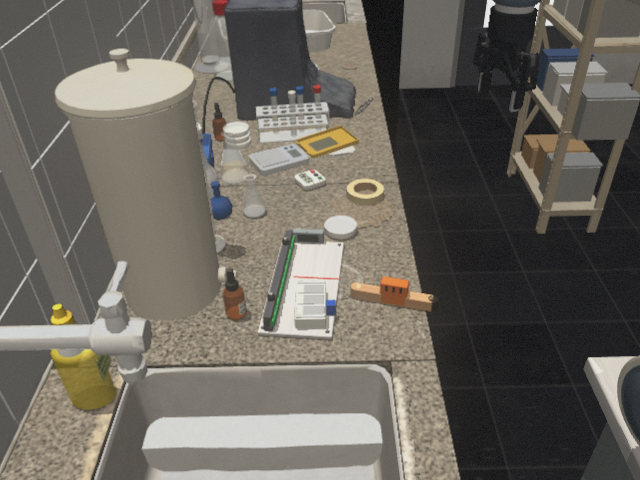

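View pics/top0.png

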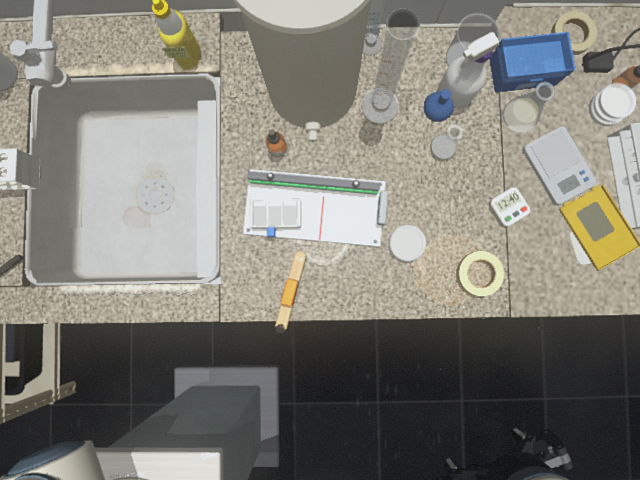

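```bash
python3 - <<'E'
import cv2
a=cv2.imread("pics/top0.png")[155:345,230:440]; cv2.imwrite("pics/topc.png",cv2.resize(a,None,fx=3.8,fy=3.1,interpolation=cv2.INTER_CUBIC)[:600,:800])
a=cv2.imread("pics/side0.png")[210:345,215:445]; cv2.imwrite("pics/sidec.png",cv2.resize(a,None,fx=3.4,fy=3.4,interpolation=cv2.INTER_CUBIC))
E
```

```text
(no output)
```

View pics/topc.png

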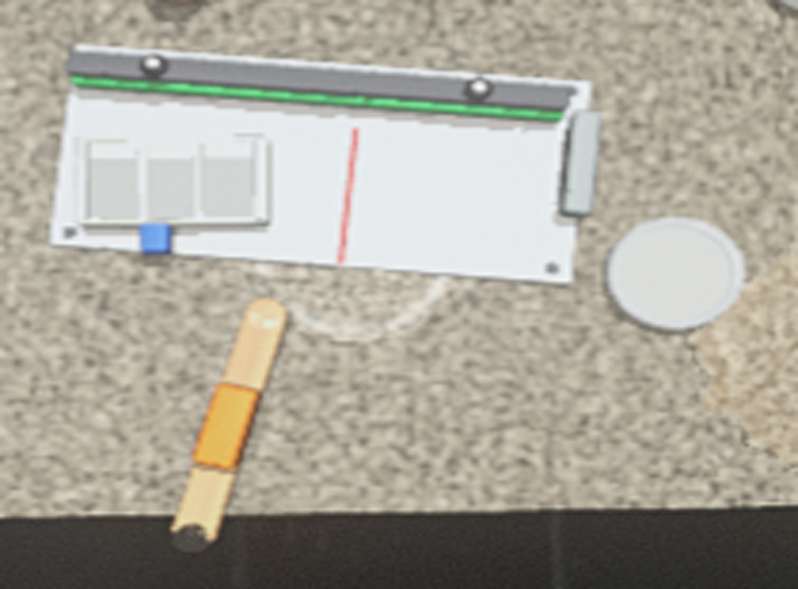

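View pics/sidec.png

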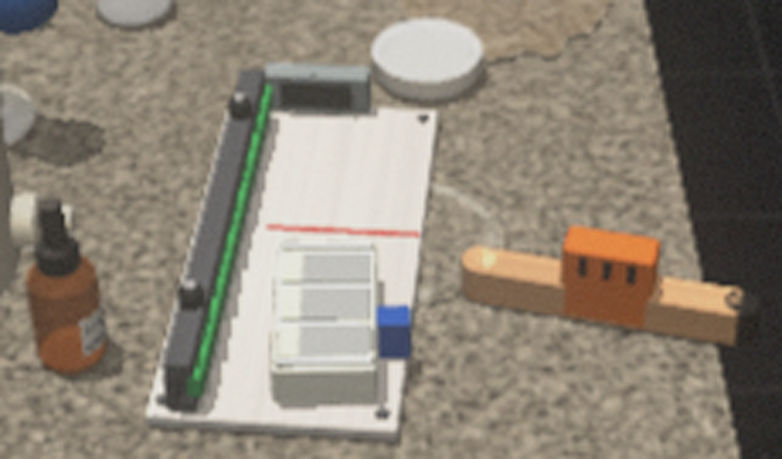

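```bash
cat > h.py <<'E'
import numpy as np, cv2
from workcell import vision, read_state
def ray(n,uv):
    c=vision.camera_info(n); K=np.array([[c['fx'],0,c['cx']],[0,c['fy'],c['cy']],[0,0,1]])
    d=np.array([c['k1'],0,0,0,0.])
    p=cv2.undistortPoints(np.array(uv,float).reshape(-1,1,2),K,d).reshape(-1,2)
    T=c['world_from_camera']; return T[:3,3],np.c_[p,np.ones(len(p))]@T[:3,:3].T
def onplane(n,uv,z):
    o,r=ray(n,uv); return o+r*((z-o[2])/r[:,2])[:,None]
def tri(uvt,uvs):
    a,r=ray("top",uvt); b,s=ray("side",uvs); r=r[0];s=s[0]
    k=np.linalg.lstsq(np.c_[r,-s],b-a,rcond=None)[0]
    p,q=a+k[0]*r,b+k[1]*s; return (p+q)/2,np.linalg.norm(p-q)
def mask(im,name,roi):
    h=cv2.cvtColor(im,cv2.COLOR_BGR2HSV)
    lo,hi={'orange':((5,150,120),(22,255,255)),'blue':((105,130,90),(125,255,255)),'green':((50,120,60),(80,255,255)),
     'red':((170,60,120),(180,255,255)),'white':((80,0,175),(150,45,255)),'wood':((8,60,140),(25,140,255))}[name]
    m=cv2.inRange(h,lo,hi); z=np.zeros_like(m); x0,y0,x1,y1=roi; z[y0:y1,x0:x1]=m[y0:y1,x0:x1]
    n,l,s,c=cv2.connectedComponentsWithStats(z)
    if n<2: return z
    return np.uint8(l==1+np.argmax(s[1:,4]))*255
R={'top':(230,155,440,345),'side':(215,210,445,345)}
def box(m):
    c=max(cv2.findContours(m,cv2.RETR_EXTERNAL,cv2.CHAIN_APPROX_NONE)[0],key=cv2.contourArea)
    return c,cv2.minAreaRect(c)
E
python3 - <<'E'
from h import *
np.set_printoptions(precision=1,suppress=True)
I={n:cv2.imread(f"pics/{n}0.png") for n in R}
for n in R:
    for k in('orange','blue','green','red','white','wood'):
        m=mask(I[n],k,R[n])
        if m.sum()==0: print(n,k,'none'); continue
        c,b=box(m); print(n,k,int((m>0).sum()),np.array(b[0]),np.array(b[1]),b[2],'\n',cv2.boxPoints(b).ravel(), cv2.approxPolyDP(c,3,True).reshape(-1,2).tolist())
hsv=cv2.cvtColor(I['top'],cv2.COLOR_BGR2HSV)
print(hsv[227,300],hsv[215,350],hsv[265,297],hsv[290,290],hsv[215,322],hsv[225,321])
E
```

```text
top orange 196 [289.  292.1] [11.5 26. ] 14.931416511535645 
 [280.1 303.2 286.8 278.1 297.9 281.  291.2 306.2] [[288, 279], [281, 302], [291, 305], [297, 282]]
top blue 23 [270.  231.5] [7. 6.] 90.0 
 [267. 228. 273. 228. 273. 235. 267. 235.] [[267, 228], [268, 235], [273, 235], [273, 231], [268, 234]]
top green 69 [292.5 184.5] [43.1  2. ] 6.340191841125488 
 [271.  183.1 271.2 181.1 314.  185.9 313.8 187.9] [[271, 183], [314, 186]]
top red none
top white 5847 [315.5 207.5] [140.8  65.1] 5.19442892074585 
 [242.5 233.6 248.4 168.8 388.6 181.5 382.7 246.3] [[250, 170], [382, 184], [375, 197], [248, 185], [243, 232], [266, 235], [266, 229], [253, 231], [249, 226], [251, 198], [269, 199], [254, 205], [256, 211], [257, 206], [266, 206], [268, 226], [273, 226], [267, 225], [270, 220], [273, 224], [277, 219], [277, 225], [298, 225], [300, 199], [300, 229], [277, 231], [275, 235], [317, 240], [324, 195], [321, 239], [379, 245], [381, 228], [375, 226], [380, 192], [379, 222], [385, 221], [387, 191], [383, 181]]
top wood 310 [296.6 267. ] [12.6 33.2] 18.434947967529297 
 [285.4 280.8 295.9 
[... 267 characters left out ...]
330. 303.] [4. 8.] 90.0 
 [326. 301. 334. 301. 334. 305. 326. 305.] [[326, 301], [327, 305], [334, 305], [334, 301]]
side green 65 [277.9 298.9] [ 1.7 45.4] 14.03624439239502 
 [271.6 320.6 282.6 276.6 284.2 277.1 273.2 321.1] [[284, 277], [273, 321]]
side red none
side white 8 [331.6 299.1] [7.1 0.8] 8.130102157592773 
 [328.  299.  328.1 298.2 335.1 299.2 335.  300. ] [[328, 299], [335, 300]]
side wood 293 [375.  217.4] [15.6 34.9] 86.42366790771484 
 [357.1 210.7 391.9 208.5 392.9 224.1 358.1 226.2] [[358, 225], [378, 225], [392, 210], [377, 210], [380, 212], [371, 219], [369, 210], [361, 213], [368, 222]]
[ 70   5 167] [100   6 237] [ 17  79 230] [ 21 144 228] [179  52 231] [  0  55 231]
```

```bash
cat >> h.py <<'E'
def edge(im,p,q,half=5,n=60,skip=None):
    """subpixel edge line near segment p-q in gray image: profiles across, strongest gradient centroid, robust fit"""
    g=cv2.GaussianBlur(im,(3,3),0).astype(np.float32).mean(2) if im.ndim==3 else im.astype(np.float32)
    p=np.array(p,float);q=np.array(q,float);d=(q-p)/np.linalg.norm(q-p);nn=np.array([-d[1],d[0]])
    s=np.linspace(-half,half,8*half+1);pts=[]
    for t in np.linspace(0.03,.97,n):
        c=p+t*(q-p)
        xy=c+s[:,None]*nn
        v=cv2.remap(g,xy[None,:,0].astype(np.float32),xy[None,:,1].astype(np.float32),cv2.INTER_LINEAR)[0]
        w=np.abs(np.gradient(v));i=w.argmax()
        lo,hi=max(i-8,0),i+9
        if w[i]*4<8: continue
        pts.append(c+nn*(s[lo:hi]@w[lo:hi]/w[lo:hi].sum()))
    pts=np.array(pts,np.float32)
    for _ in range(3):
        vx,vy,x,y=cv2.fitLine(pts,cv2.DIST_HUBER,0,.01,.01).ravel()
        r=np.abs((pts[:,0]-x)*vy-(pts[:,1]-y)*vx); pts=pts[r<max(.6,2*np.median(r))]
    return (x,y,vx,vy),len(pts),float(r.mean())
def cross(a,b):
    A=np.array([[a[2],-b[2]],[a[3],-b[3]]]);k=np.linalg.solve(A,[b[0]-a[0],b[1]-a[1]]);return np.array([a[0]+k[0]*a[2],a[1]+k[0]*a[3]])
E
python3 - <<'E'
from h import *
np.set_printoptions(precision=2,suppress=True)
I={n:cv2.imread(f"pics/{n}0.png") for n in R}
t=I['top']
near=edge(t,(282,237),(378,246),4); left=edge(t,(243.5,230),(246,205),4,30); right=edge(t,(380.2,244),(381.5,228),4,30)
far=edge(t,(252,169.8),(380,181.4),3)
print(near,left,right,far)
C=[cross(near[0],left[0]),cross(near[0],right[0]),cross(far[0],left[0])]
P=onplane('top',C,8);print(C,P)
print(np.linalg.norm(P[1]-P[0]),np.linalg.norm(P[2]-P[0]))
print('yaw near',np.degrees(np.arctan2(*(P[0]-P[1])[[1,0]]))-90)
s=I['side']
# side corners: near = right edge
near=edge(s,(342,246),(332,332),3); back=edge(s,(262,333),(330,335),3)
f=cross(near[0],back[0]);print(near,back,f,onplane('side',[f],8), onplane('side',[near[0][:2]],8))
e=np.array([[342.,245.],[333.,325]]);L=near[0]
pp=[np.array([L[0]+(y-L[1])*L[2]/L[3],y]) for y in(245,325)];Q=onplane('side',pp,8);print(Q,np.degrees(np.arctan2(*(Q[1]-Q[0])[[1,0]]))-90)
E
```

```text
((np.float32(328.9643), np.float32(241.0268), np.float32(0.9956118), np.float32(0.09357954)), 60, 0.14819392561912537) ((np.float32(244.46786), np.float32(214.27985), np.float32(0.10277209), np.float32(-0.9947049)), 28, 0.07964970171451569) ((np.float32(380.6858), np.float32(233.53305), np.float32(0.061191767), np.float32(-0.99812603)), 26, 0.17975828051567078) ((np.float32(313.2466), np.float32(176.48813), np.float32(0.99628496), np.float32(0.08611787)), 55, 0.16920341551303864)
[array([242.54, 232.9 ], dtype=float32), array([379.93, 245.82], dtype=float32), array([248.95, 170.93], dtype=float32)] [[ 538.25 -205.97    8.  ]
 [ 510.88 -454.06    8.  ]
 [ 652.29 -217.8     8.  ]]
249.5960981523513 114.65645317368086
yaw near -6.294330365949634
((np.float32(336.23315), np.float32(295.4377), np.float32(0.12620354), np.float32(-0.9920044)), 49, 0.09200279414653778) ((np.float32(299.22742), np.float32(334.86877), np.float32(0.9983163), np.float32(0.058004748)), 50, 0.09009943157434464) [330.98 336.71] [[ 540.17 -203.58    8.  ]] [[ 529.59 -300.29    8.  ]]
[[ 513.99 -442.84    8.  ]
 [ 537.34 -229.48    8.  ]] -6.244346623224061
```

```bash
python3 - <<'E'
import cv2
a=cv2.imread("pics/top0.png")[190:250,236:316]; cv2.imwrite("pics/topd.png",cv2.resize(a,None,fx=10,fy=10,interpolation=cv2.INTER_CUBIC))
a=cv2.imread("pics/side0.png")[272:337,280:350]; cv2.imwrite("pics/sided.png",cv2.resize(a,None,fx=9,fy=9,interpolation=cv2.INTER_CUBIC))
E
```

```text
(no output)
```

View pics/topd.png

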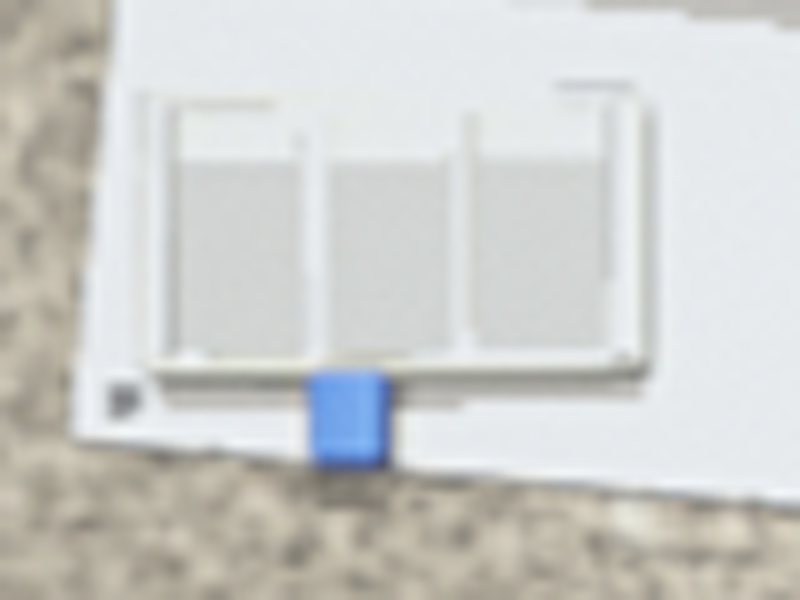

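View pics/sided.png

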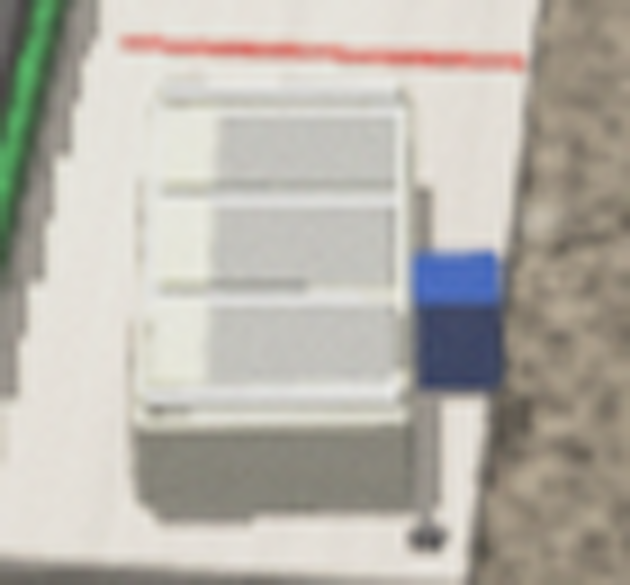

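```bash
python3 - <<'E'
from h import *
np.set_printoptions(precision=2,suppress=True)
ux=np.array([.9940,-.1092]);uy=np.array([.1092,.9940]);c=np.array([584.6,-336.0])
tr=lambda p:(np.array([(p[:2]-c)@ux,(p[:2]-c)@uy]))
I={n:cv2.imread(f"pics/{n}0.png") for n in R}
p,e=tri((266.55,226.75),(325.7,305.3));print('corner',p,e,'track',tr(p))
print(onplane('top',[(266.55,226.75)],32),onplane('side',[(325.7,305.3)],32))
t=I['top']
n1=edge(t,(277,226.8),(299,227),3,30);n2=edge(t,(253,227),(265,227),3,20);r=edge(t,(300.7,201),(300.5,225),2,30);l=edge(t,(250.5,200),(251.5,225),2,30);print(n1,n2,r,l)
print(onplane('top',[(300.6,226.6),(251.4,226.6),(301,199.3),(250.2,199)],32))
# stick grip top
T=np.array([[288,279],[281,302],[291,305],[297,282]]);
o=np.array([[288.1,278.4],[280.4,302.6],[291,305.9],[297.8,281.3]])
print('grip',onplane('top',o,46), onplane('top',o,46).mean(0))
s=I['side'];m=mask(s,'orange',R['side'])
q=cv2.inRange(cv2.cvtColor(s,cv2.COLOR_BGR2HSV),(3,150,205),(22,255,255));q[:210]=0;q[345:]=0
print(cv2.boundingRect(q),cv2.moments(q,True)['m10']/cv2.moments(q,True)['m00'],cv2.moments(q,True)['m01']/cv2.moments(q,True)['m00'])
a=s[265:320,345:445];cv2.imwrite("pics/st.png",cv2.resize(a,None,fx=8,fy=8,interpolation=cv2.INTER_CUBIC))
a=t[245:335,270:310];cv2.imwrite("pics/tt.png",cv2.resize(a,None,fx=6.5,fy=6.5,interpolation=cv2.INTER_CUBIC))
E
```

```text
corner [ 546.89 -252.51   29.99] 1.587004609514968 track [-46.6   78.87]
[[ 545.85 -252.7    32.  ]] [[ 547.66 -250.53   32.  ]]
((np.float32(288.93036), np.float32(226.54184), np.float32(0.9999985), np.float32(0.001711111)), 27, 0.10718662291765213) ((np.float32(257.872), np.float32(226.65656), np.float32(0.9994908), np.float32(0.031908106)), 20, 0.1266573667526245) ((np.float32(300.28256), np.float32(216.1093), np.float32(0.07222291), np.float32(-0.99738854)), 22, 0.19967041909694672) ((np.float32(251.88443), np.float32(214.89955), np.float32(0.002737356), np.float32(-0.99999624)), 24, 0.062208518385887146)
[[ 545.13 -312.79   32.  ]
 [ 546.56 -225.89   32.  ]
 [ 593.73 -314.03   32.  ]
 [ 595.87 -223.87   32.  ]]
grip [[ 454.23 -291.07   46.  ]
 [ 413.04 -277.47   46.  ]
 [ 407.18 -295.59   46.  ]
 [ 449.02 -307.7    46.  ]] [ 430.87 -292.96   46.  ]
(67, 277, 341, 40) 382.32984293193715 282.7958115183246
```

View pics/st.png

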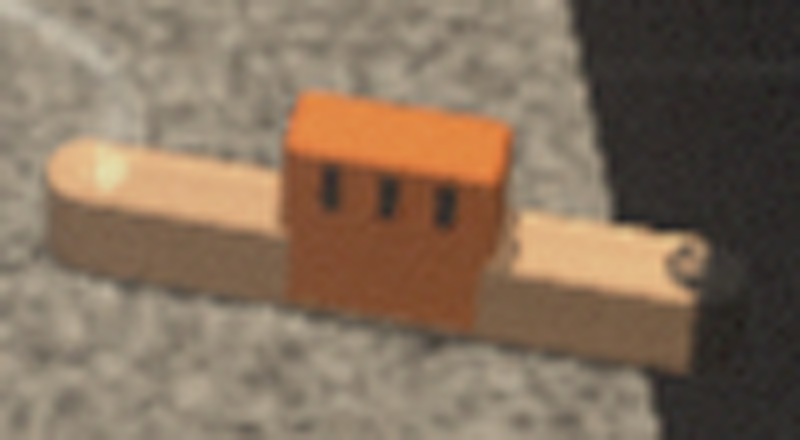

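View pics/tt.png

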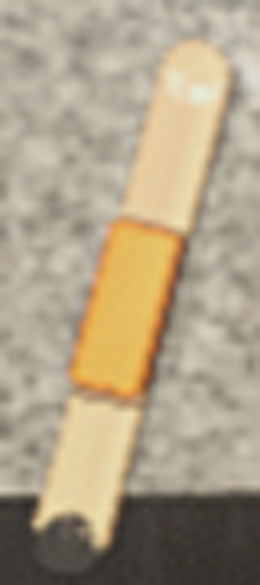

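```bash
cat >> h.py <<'E'
def delta(cur,tgt):
    """cur/tgt: x,y,z mm, yaw deg of tool x (tool down) -> shift in tool axes m, turn about tool z deg"""
    a=np.radians(cur[3]); X=np.array([np.cos(a),np.sin(a),0]);Z=np.array([0,0,-1.]);Y=np.cross(Z,X)
    d=(np.array(tgt[:3])-cur[:3])/1000.
    t=(tgt[3]-cur[3]+180)%360-180
    print('shift',np.round([d@X,d@Y,d@Z],4),'turn z',round(-t,2))
def pose():
    s=read_state();w,x,y,z=s['ee_rot']
    print('t',round(s['t'],2),'tcp',s['tcp_pos'].round(1),'yaw',round(np.degrees(np.arctan2(2*(x*y+w*z),1-2*(y*y+z*z))),2),'F',s['ft_force'].round(2),'gap',round(s['finger_gap'],1),'q6',round(s['qpos'][5],2))
E
python3 - <<'E'
from h import *
np.set_printoptions(precision=2,suppress=True)
print(tri((289.1,291.9),(394.5,281.8)))
print(onplane('top',[(279.7,327.8),(299.6,251)],22),onplane('side',[(345.5+48/8,265+168/8),(345+745/8,265+270/8)],22))
pose(); delta([228.56,-554.78,404.7,-67.6],[431.8,-291.9,270,-107.3])
E
```

```text
(array([ 431.76, -292.42,   42.99]), np.float64(1.4109929217532875))
[[ 368.17 -273.49   22.  ]
 [ 502.79 -309.98   22.  ]] [[ 503.22 -308.     22.  ]
 [ 361.06 -271.64   22.  ]]
t 0.1 tcp [ 228.6 -554.8  403.6] yaw -67.61 F [ 0.1  -0.42  0.  ] gap 85.2 q6 -0.06
shift [-0.17 -0.29  0.13] turn z 39.7
```

```bash
python3 - <<'E'
from h import *
delta([228.56,-554.78,404.7,-67.6],[431.6,-291.3,250,-106])
E
```

```text
shift [-0.1662 -0.2881  0.1547] turn z 38.4
```

```bash
python3 -m jog '[[[-0.166,-0.288,0.155,0,0,38.4,1],[-0.166,-0.288,0.155,0,0,38.4,1],[-0.166,-0.288,0.155,0,0,38.4,1],[-0.166,-0.288,0.155,0,0,38.4,1],[-0.166,-0.288,0.155,0,0,38.4,1],[-0.166,-0.288,0.155,0,0,38.4,1],[-0.166,-0.288,0.155,0,0,38.4,1],[-0.166,-0.288,0.155,0,0,38.4,1],[-0.166,-0.288,0.155,0,0,38.4,1],[-0.166,-0.288,0.155,0,0,38.4,1],[-0.166,-0.288,0.155,0,0,38.4,1],[-0.166,-0.288,0.155,0,0,38.4,1]]]' 60; python3 - <<'E'
from h import *
pose()
for n in R: cv2.imwrite(f"pics/{n}1.png",vision.snapshot(n)[:,:,::-1])
a=np.hstack([cv2.resize(cv2.imread("pics/side1.png"),(400,300)),cv2.resize(cv2.imread("pics/top1.png"),(400,300))]);cv2.imwrite("pics/b1.png",a)
E
```

```text
t: 1.1
tcp_pos: [431.5, -291.7, 249.7]
ee_rot: [-0.0, -0.602, 0.798, 0.0]
ft_force: [0.2, -0.5, 0.5]
finger_gap: 85.6
t 1.1 tcp [ 431.5 -291.7  249.7] yaw -105.97 F [ 0.16 -0.51  0.54] gap 85.6 q6 1.19
```

View pics/b1.png

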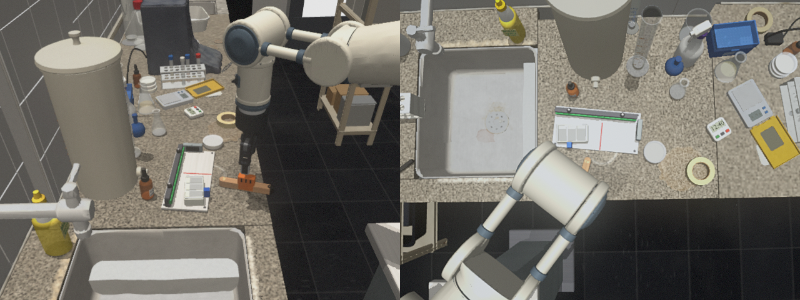

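```bash
python3 -m jog '[[[0,0,0.02,0,0,0,1],[0,0,0.04,0,0,0,1],[0,0,0.052,0,0,0,1],[0,0,0.062,0,0,0,1],[0,0,0.062,0,0,0,1],[0,0,0.062,0,0,0,0],[0,0,0.062,0,0,0,0],[0,0,0.062,0,0,0,0],[0,0,0.062,0,0,0,0],[0,0,0.062,0,0,0,0],[0,0,0.062,0,0,0,0],[0,0,0.062,0,0,0,0],[0,0,0.062,0,0,0,0],[0,0,0.062,0,0,0,0],[0,0,0.062,0,0,0,0]]]' 80; python3 - <<'E'
from h import *
pose()
for n in R: cv2.imwrite(f"pics/{n}2.png",vision.snapshot(n)[:,:,::-1])
a=cv2.imread("pics/side2.png")[200:380,250:490];cv2.imwrite("pics/b2.png",cv2.resize(a,None,fx=3,fy=3))
E
```

```text
t: 2.45
tcp_pos: [431.9, -291.7, 188.6]
ee_rot: [0.0, -0.602, 0.799, -0.001]
ft_force: [0.6, 0.4, 4.8]
finger_gap: 18.7
t 2.45 tcp [ 431.9 -291.7  188.6] yaw -106.0 F [0.55 0.43 4.81] gap 18.7 q6 1.19
```

View pics/b2.png

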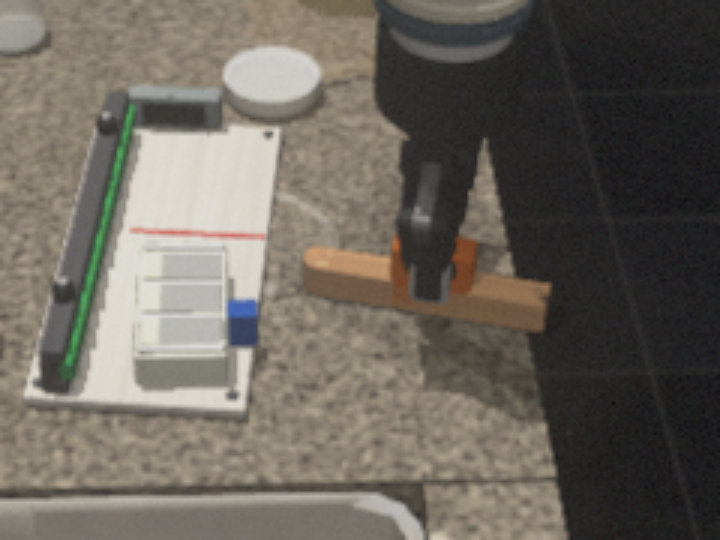

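```bash
python3 - <<'E'
from h import *
delta([431.9,-291.7,187.7,-106],[470.4,-195.3,260,54])
E
```

```text
shift [-0.1033 -0.0104 -0.0723] turn z -160
```

```bash
python3 -m jog '[[[0,0,-0.012,0,0,0,0],[0,0,-0.036,0,0,0,0],[0,0,-0.06,0,0,0,0],[-0.01,-0.001,-0.072,0,0,-5,0],[-0.02,-0.002,-0.072,0,0,-12,0],[-0.03,-0.003,-0.072,0,0,-19,0],[-0.04,-0.004,-0.072,0,0,-26,0],[-0.05,-0.005,-0.072,0,0,-33,0],[-0.06,-0.006,-0.072,0,0,-40,0],[-0.07,-0.007,-0.072,0,0,-47,0],[-0.08,-0.008,-0.072,0,0,-54,0],[-0.09,-0.009,-0.072,0,0,-61,0],[-0.095,-0.01,-0.072,0,0,-68,0],[-0.1,-0.01,-0.072,0,0,-75,0],[-0.103,-0.01,-0.072,0,0,-82,0],[-0.103,-0.01,-0.072,0,0,-89,0],[-0.103,-0.01,-0.072,0,0,-96,0],[-0.103,-0.01,-0.072,0,0,-103,0],[-0.103,-0.01,-0.072,0,0,-109,0],[-0.103,-0.01,-0.072,0,0,-110,0]]]'
python3 -m jog '[[[0,0,0,0,0,-6,0],[0,0,0,0,0,-13,0],[0,0,0,0,0,-20,0],[0,0,0,0,0,-27,0],[0,0,0,0,0,-34,0],[0,0,0,0,0,-41,0],[0,0,0,0,0,-46,0],[0,0,0,0,0,-50,0],[0,0,0,0,0,-50,0],[0,0,0,0,0,-50,0],[0,0,0,0,0,-50,0]]]'
python3 - <<'E'
from h import *
pose()
for n in R: cv2.imwrite(f"pics/{n}3.png",vision.snapshot(n)[:,:,::-1])
a=cv2.imread("pics/side3.png")[170:380,250:490];b=cv2.imread("pics/top3.png")[140:350,220:460];cv2.imwrite("pics/b3.png",cv2.resize(np.hstack([a,b]),None,fx=1.66,fy=1.66))
E
```

```text
t: 4.22
tcp_pos: [469.4, -195.2, 259.6]
ee_rot: [-0.0, 0.999, 0.037, -0.001]
ft_force: [-0.2, -0.4, -1.3]
finger_gap: 18.7
t: 5.13
tcp_pos: [469.6, -195.3, 259.6]
ee_rot: [-0.0, 0.892, 0.452, -0.0]
ft_force: [-0.2, -0.3, -1.4]
finger_gap: 18.9
t 5.13 tcp [ 469.6 -195.3  259.6] yaw 53.81 F [-0.17 -0.33 -1.37] gap 18.9 q6 -1.4
```

View pics/b3.png

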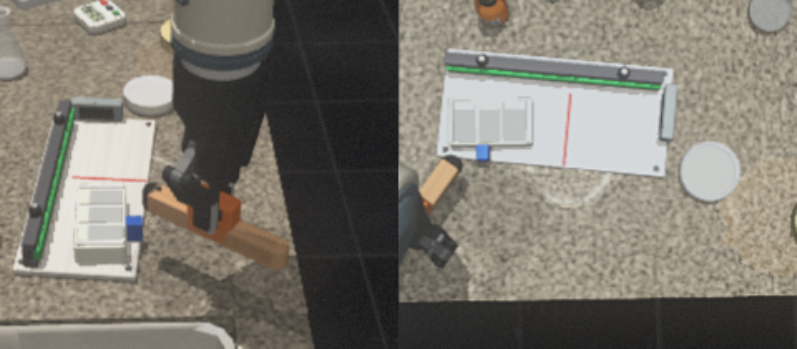

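```bash
python3 - <<'E'
from h import *
a=cv2.imread("pics/side3.png")[260:350,325:445];b=cv2.imread("pics/top3.png")[215:295,220:280]
cv2.imwrite("pics/c3.png",cv2.resize(a,None,fx=6,fy=6,interpolation=cv2.INTER_CUBIC));cv2.imwrite("pics/d3.png",cv2.resize(b,None,fx=7,fy=7,interpolation=cv2.INTER_CUBIC))
E
```

```text
(no output)
```

View pics/c3.png

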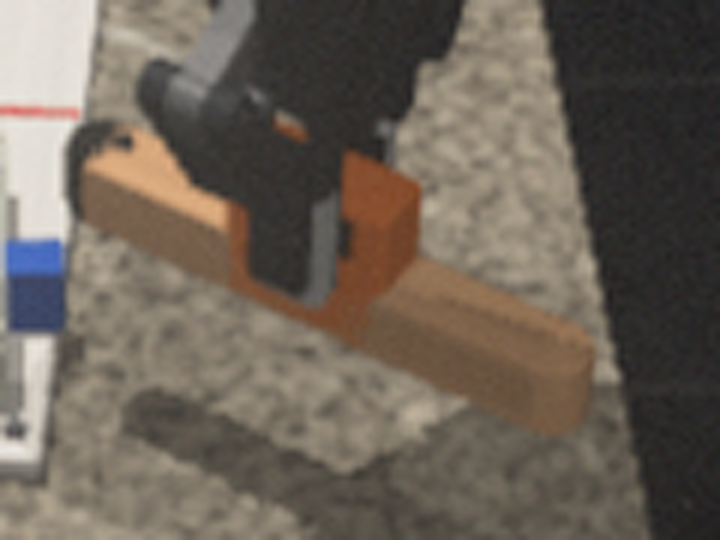

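View pics/d3.png

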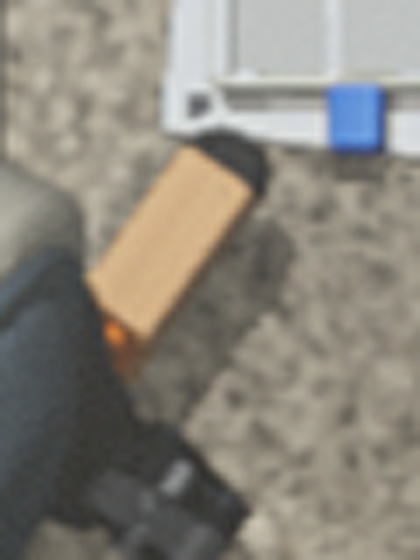

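```bash
python3 - <<'E'
from h import *
np.set_printoptions(precision=2,suppress=True)
print(tri((251.1,238.6),(342.6,284.3)))
for z in(88,93): print(onplane('top',[(251.1,238.6)],z),onplane('side',[(342.6,284.3)],z))
a=np.radians(53.81-90);print(np.array([469.6,-195.3])+65*np.array([np.cos(a),np.sin(a)]))
E
```

```text
(array([ 520.22, -234.53,   90.14]), np.float64(1.1135744624719353))
[[ 519.87 -234.15   88.  ]] [[ 520.69 -237.1    88.  ]]
[[ 519.39 -234.94   93.  ]] [[ 520.88 -231.35   93.  ]]
[ 522.06 -233.68]
```

```bash
python3 -m jog '[[[0,0,0.02,0,0,0,0],[0,0,0.04,0,0,0,0],[0,0,0.052,0,0,0,0],[0,0,0.058,0,0,0,0],[0,0,0.058,0,0,0,0],[0,0,0.058,0,0,0,0],[0,0,0.058,0,0,0,0]]]'
python3 - <<'E'
from h import *
pose()
for n in R: cv2.imwrite(f"pics/{n}4.png",vision.snapshot(n)[:,:,::-1])
a=cv2.imread("pics/side4.png")[270:350,270:400];b=cv2.imread("pics/top4.png")[180:260,220:300]
cv2.imwrite("pics/c4.png",cv2.resize(a,None,fx=6,fy=6,interpolation=cv2.INTER_CUBIC));cv2.imwrite("pics/d4.png",cv2.resize(b,None,fx=7,fy=7,interpolation=cv2.INTER_CUBIC))
E
```

```text
t: 5.82
tcp_pos: [470.0, -195.5, 202.9]
ee_rot: [0.001, 0.891, 0.454, 0.001]
ft_force: [0.5, -0.4, -1.0]
finger_gap: 18.9
t 5.82 tcp [ 470.  -195.5  202.9] yaw 53.98 F [ 0.53 -0.38 -1.04] gap 18.9 q6 -1.4
```

View pics/c4.png

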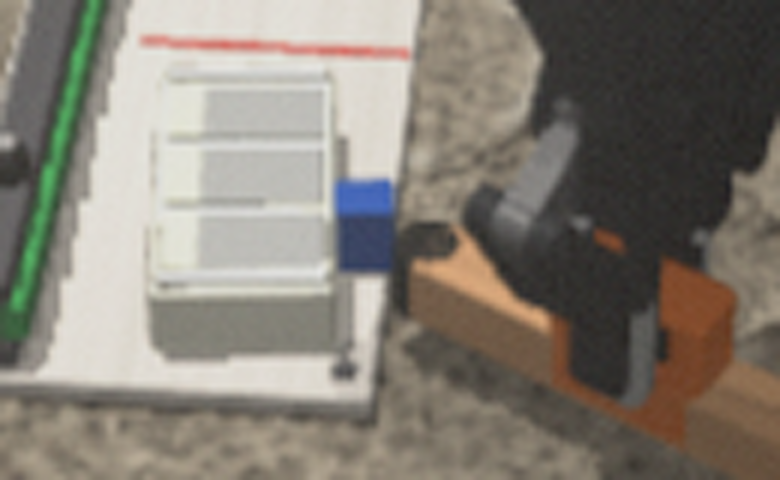

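View pics/d4.png

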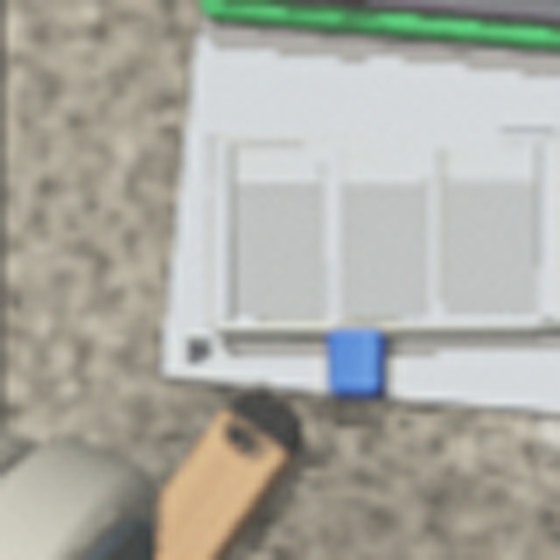

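```bash
python3 - <<'E'
from h import *
np.set_printoptions(precision=2,suppress=True)
print(tri((256.4,241.6),(341.3,310.4)))
for z in(30,34): print(onplane('top',[(256.4,241.6)],z),onplane('side',[(341.3,310.4)],z))
E
```

```text
(array([ 521.24, -235.14,   34.35]), np.float64(3.2231002078957363))
[[ 520.03 -234.36   30.  ]] [[ 522.71 -239.99   30.  ]]
[[ 519.67 -234.95   34.  ]] [[ 522.83 -235.8    34.  ]]
```

```bash
python3 -m jog '[[[0.001,0.004,0,0,0,0,0],[0.002,0.007,0,0,0,0,0],[0.002,0.009,0,0,0,0,0],[0.003,0.011,0,0,0,0,0],[0.003,0.012,0,0,0,0,0],[0.004,0.013,0,0,0,0,0],[0.004,0.014,0,0,0,0,0],[0.004,0.015,0,0,0,0,0],[0.004,0.016,0,0,0,0,0],[0.004,0.017,0,0,0,0,0],[0.004,0.018,0,0,0,0,0],[0.004,0.018,0,0,0,0,0]]]'
python3 - <<'E'
from h import *
pose()
for n in R: cv2.imwrite(f"pics/{n}5.png",vision.snapshot(n)[:,:,::-1])
a=cv2.imread("pics/side5.png")[270:350,270:400];b=cv2.imread("pics/top5.png")[180:260,220:300]
cv2.imwrite("pics/c5.png",np.hstack([cv2.resize(a,None,fx=3.5,fy=3.5,interpolation=cv2.INTER_CUBIC),cv2.resize(b,None,fx=3.5,fy=3.5,interpolation=cv2.INTER_CUBIC)]))
E
```

```text
t: 6.92
tcp_pos: [486.4, -202.7, 201.5]
ee_rot: [-0.0, 0.891, 0.454, -0.0]
ft_force: [-1.1, 0.6, 0.1]
finger_gap: 18.8
t 6.92 tcp [ 486.4 -202.7  201.5] yaw 53.99 F [-1.14  0.56  0.1 ] gap 18.8 q6 -1.4
```

View pics/c5.png

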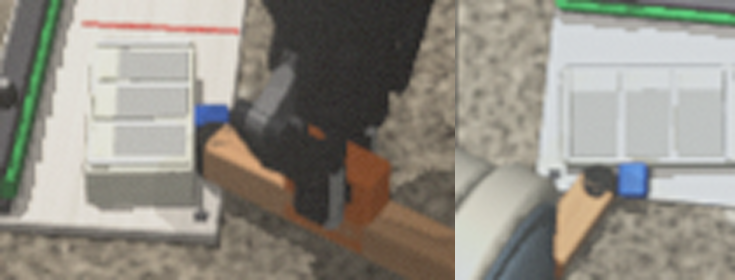

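```bash
python3 - <<'E'
from h import *
ux=np.array([.9940,-.1092]);uy=np.array([.1092,.9940]);c=np.array([584.6,-336.0])
P=onplane('top',[(248.9,182.4),(280,185.6)],16)[:,:2]+[.9,1.1]
print((P-c)@ux,(P-c)@uy)
E
python3 -m jog '[[[0,0.001,0,0,0,0,0],[0.001,0.002,0,0,0,0,0],[0.001,0.003,0,0,0,0,0],[0.001,0.004,0,0,0,0,0],[0.001,0.005,0,0,0,0,0],[0.002,0.006,0,0,0,0,0],[0.002,0.007,0,0,0,0,0],[0.002,0.008,0,0,0,0,0],[0.002,0.009,0,0,0,0,0],[0.003,0.010,0,0,0,0,0],[0.003,0.011,0,0,0,0,0],[0.003,0.012,0,0,0,0,0]]]'
python3 - <<'E'
from h import *
pose()
for n in R: cv2.imwrite(f"pics/{n}6.png",vision.snapshot(n)[:,:,::-1])
a=cv2.imread("pics/side6.png")[270:350,270:400];b=cv2.imread("pics/top6.png")[170:250,240:320]
cv2.imwrite("pics/c6.png",np.hstack([cv2.resize(a,None,fx=3.5,fy=3.5,interpolation=cv2.INTER_CUBIC),cv2.resize(b,None,fx=3.5,fy=3.5,interpolation=cv2.INTER_CUBIC)]))
E
```

```text
[32.35771528 31.63031139] [122.37120317  65.51764132]
t: 8.02
tcp_pos: [498.1, -207.3, 201.7]
ee_rot: [-0.0, 0.891, 0.454, 0.0]
ft_force: [-0.6, 0.9, -2.0]
finger_gap: 18.7
t 8.02 tcp [ 498.1 -207.3  201.7] yaw 54.0 F [-0.64  0.92 -1.99] gap 18.7 q6 -1.4
```

View pics/c6.png

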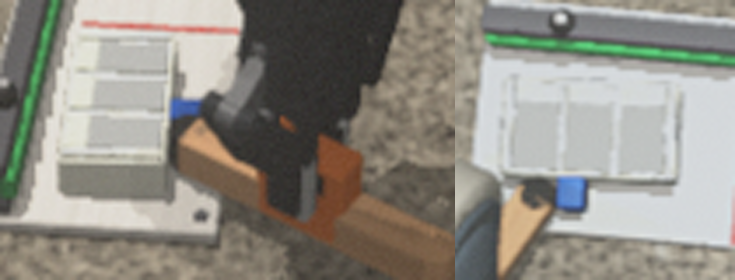

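```bash
python3 -m jog '[[[0,0.001,0,0,0,0,0],[0.001,0.002,0,0,0,0,0],[0.001,0.003,0,0,0,0,0],[0.001,0.004,0,0,0,0,0],[0.001,0.005,0,0,0,0,0],[0.001,0.006,0,0,0,0,0],[0.002,0.007,0,0,0,0,0],[0.002,0.008,0,0,0,0,0],[0.002,0.009,0,0,0,0,0],[0.002,0.010,0,0,0,0,0],[0.002,0.011,0,0,0,0,0]]]'
python3 - <<'E'
from h import *
pose()
for n in R: cv2.imwrite(f"pics/{n}7.png",vision.snapshot(n)[:,:,::-1])
a=cv2.imread("pics/side7.png")[270:350,270:400];b=cv2.imread("pics/top7.png")[170:250,240:320]
cv2.imwrite("pics/c7.png",np.hstack([cv2.resize(a,None,fx=3.5,fy=3.5,interpolation=cv2.INTER_CUBIC),cv2.resize(b,None,fx=3.5,fy=3.5,interpolation=cv2.INTER_CUBIC)]))
E
```

```text
t: 9.03
tcp_pos: [508.2, -212.2, 201.7]
ee_rot: [-0.0, 0.891, 0.454, 0.0]
ft_force: [-1.3, 0.2, -0.7]
finger_gap: 18.9
t 9.03 tcp [ 508.2 -212.2  201.7] yaw 53.99 F [-1.33  0.24 -0.74] gap 18.9 q6 -1.4
```

View pics/c7.png

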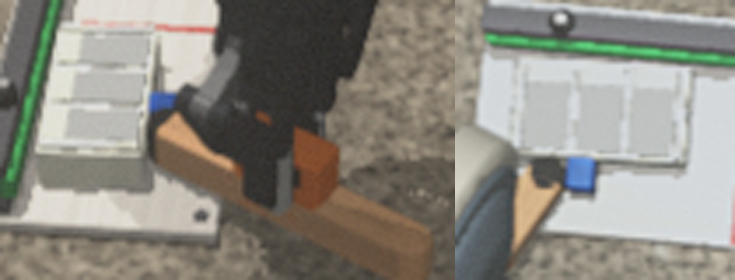

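```bash
python3 -m jog '[[[0.0,0.0007,0,0,0,0,0],[0.0003,0.0014,0,0,0,0,0],[0.0005,0.002,0,0,0,0,0],[0.0007,0.0027,0,0,0,0,0],[0.0009,0.0034,0,0,0,0,0],[0.001,0.004,0,0,0,0,0],[0.001,0.004,0,0,0,0,0]]]'
python3 -m jog '[[[0.0,0.0007,0,0,0,0,0],[0.0003,0.0014,0,0,0,0,0],[0.0005,0.002,0,0,0,0,0],[0.0005,0.002,0,0,0,0,0]]]'
```

```text
t: 9.72
tcp_pos: [512.0, -213.7, 201.7]
ee_rot: [0.0, 0.891, 0.454, 0.0]
ft_force: [-1.8, 0.4, -0.1]
finger_gap: 18.8
t: 10.05
tcp_pos: [513.6, -214.1, 201.6]
ee_rot: [-0.001, 0.891, 0.454, -0.0]
ft_force: [-5.0, 3.6, 1.2]
finger_gap: 19.0
```

```bash
python3 -m jog '[[[0.0002,0.0004,0,0,0,0,0],[0.0004,0.0009,0,0,0,0,0],[0.0004,0.0009,0,0,0,0,0]]]'
python3 -m jog '[[[0.0002,0.0004,0,0,0,0,0],[0.0004,0.0009,0,0,0,0,0],[0.0004,0.0009,0,0,0,0,0]]]'
python3 - <<'E'
from h import *
pose()
for n in R: cv2.imwrite(f"pics/{n}8.png",vision.snapshot(n)[:,:,::-1])
a=cv2.imread("pics/side8.png")[260:340,260:390];b=cv2.imread("pics/top8.png")[170:250,240:320]
cv2.imwrite("pics/c8.png",np.hstack([cv2.resize(a,None,fx=3.5,fy=3.5,interpolation=cv2.INTER_CUBIC),cv2.resize(b,None,fx=3.5,fy=3.5,interpolation=cv2.INTER_CUBIC)]))
E
```

```text
t: 10.3
tcp_pos: [514.4, -214.3, 201.6]
ee_rot: [-0.001, 0.891, 0.454, -0.001]
ft_force: [-5.8, 2.7, 1.4]
finger_gap: 18.7
t: 10.55
tcp_pos: [515.2, -214.5, 201.6]
ee_rot: [-0.001, 0.891, 0.454, -0.001]
ft_force: [-7.2, 4.3, 2.2]
finger_gap: 18.9
t 10.55 tcp [ 515.2 -214.5  201.6] yaw 54.0 F [-7.23  4.3   2.18] gap 18.9 q6 -1.4
```

View pics/c8.png

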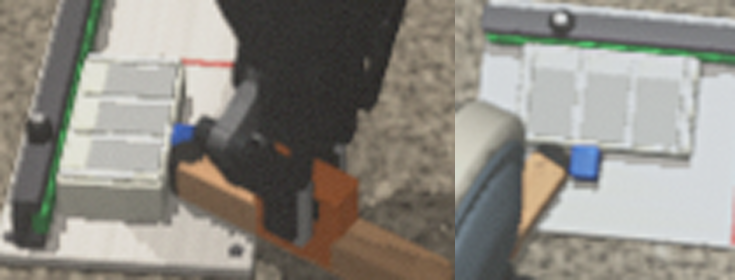

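```bash
python3 -m jog '[[[0.0002,0.0004,0,0,0,0,0],[0.0005,0.0009,0,0,0,0,0],[0.0005,0.0009,0,0,0,0,0]]]'
python3 -m jog '[[[0.0002,0.0004,0,0,0,0,0],[0.0004,0.0007,0,0,0,0,0],[0.0004,0.0007,0,0,0,0,0],[0.0004,0.0007,0,0,0,0,0]]]'
```

```text
t: 10.9
tcp_pos: [516.1, -214.6, 201.6]
ee_rot: [-0.001, 0.891, 0.454, -0.001]
ft_force: [-7.3, 3.7, 2.6]
finger_gap: 18.8
t: 11.23
tcp_pos: [516.8, -214.7, 201.6]
ee_rot: [-0.001, 0.891, 0.454, -0.001]
ft_force: [-9.3, 4.2, 3.9]
finger_gap: 19.1
```

```bash
python3 -m jog '[[[-0.0005,0.0003,0,0,0,0,0],[-0.0013,0.0007,0,0,0,0,0],[-0.0022,0.0012,0,0,0,0,0],[-0.003,0.0017,0,0,0,0,0],[-0.0039,0.0022,0,0,0,0,0],[-0.0043,0.0025,0,0,0,0,0]]]'; python3 - <<'E'
from h import *
pose()
for n in R: cv2.imwrite(f"pics/{n}9.png",vision.snapshot(n)[:,:,::-1])
a=cv2.imread("pics/side9.png")[260:340,260:390];b=cv2.imread("pics/top9.png")[170:250,240:320]
cv2.imwrite("pics/c9.png",np.hstack([cv2.resize(a,None,fx=3.5,fy=3.5,interpolation=cv2.INTER_CUBIC),cv2.resize(b,None,fx=3.5,fy=3.5,interpolation=cv2.INTER_CUBIC)]))
E
```

```text
t: 11.73
tcp_pos: [516.9, -218.7, 201.7]
ee_rot: [-0.002, 0.891, 0.455, 0.0]
ft_force: [-5.6, 8.8, 2.7]
finger_gap: 18.8
t 11.73 tcp [ 516.9 -218.7  201.7] yaw 54.07 F [-5.64  8.82  2.73] gap 18.8 q6 -1.41
```

View pics/c9.png

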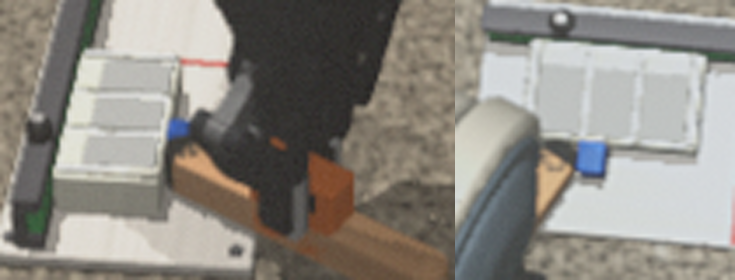

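```bash
python3 - <<'E'
from h import *
for k in (7,8,9):
    t=cv2.imread(f"pics/top{k}.png")
    cv2.imwrite(f"pics/e{k}.png",cv2.resize(t[175:225,250:320],None,fx=10,fy=10,interpolation=cv2.INTER_CUBIC))
E
```

```text
(no output)
```

View pics/e9.png

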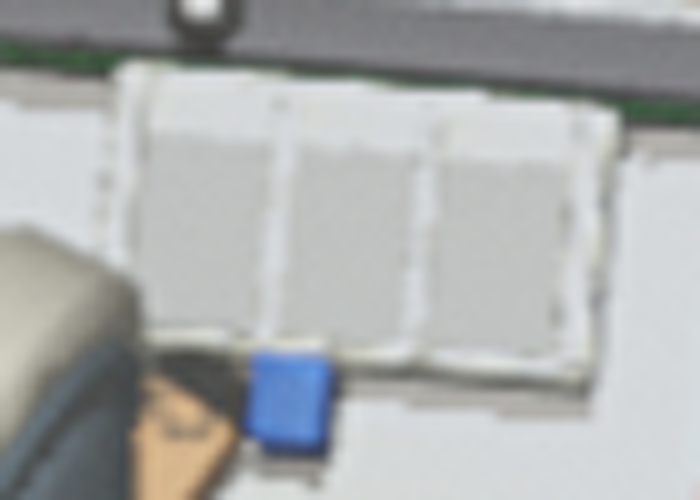

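View pics/e8.png

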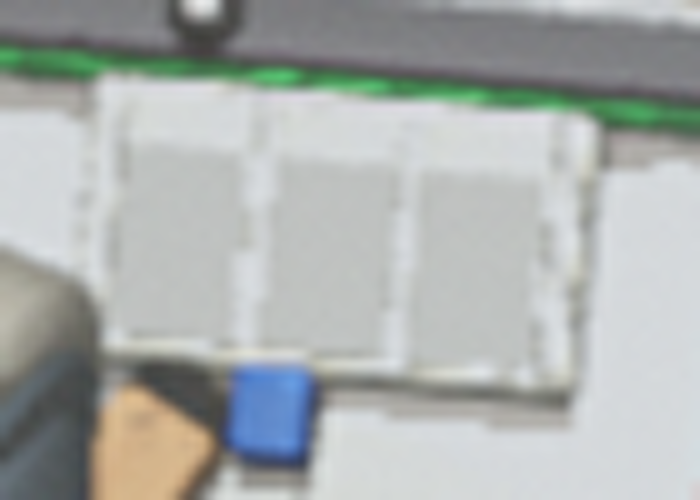

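```bash
python3 -m jog '[[[-0.0007,0.0006,0,0,0,0,0],[-0.0015,0.0011,0,0,0,0,0],[-0.0024,0.0016,0,0,0,0,0],[-0.0033,0.0021,0,0,0,0,0],[-0.0041,0.0027,0,0,0,0,0],[-0.005,0.0032,0,0,0,0,0],[-0.0059,0.0037,0,0,0,0,0],[-0.0068,0.0042,0,0,0,0,0],[-0.0076,0.0047,0,0,0,0,0],[-0.0085,0.0053,0,0,0,0,0]]]'; python3 - <<'E'
from h import *
pose()
for n in R: cv2.imwrite(f"pics/{n}10.png",vision.snapshot(n)[:,:,::-1])
t=cv2.imread(f"pics/top10.png")
cv2.imwrite(f"pics/e10.png",cv2.resize(t[175:235,250:330],None,fx=8,fy=8,interpolation=cv2.INTER_CUBIC))
E
```

```text
t: 12.67
tcp_pos: [516.1, -228.3, 201.6]
ee_rot: [-0.003, 0.891, 0.455, 0.0]
ft_force: [-6.9, 11.2, 4.1]
finger_gap: 19.0
t 12.67 tcp [ 516.1 -228.3  201.6] yaw 54.1 F [-6.93 11.25  4.07] gap 19.0 q6 -1.42
```

View pics/e10.png

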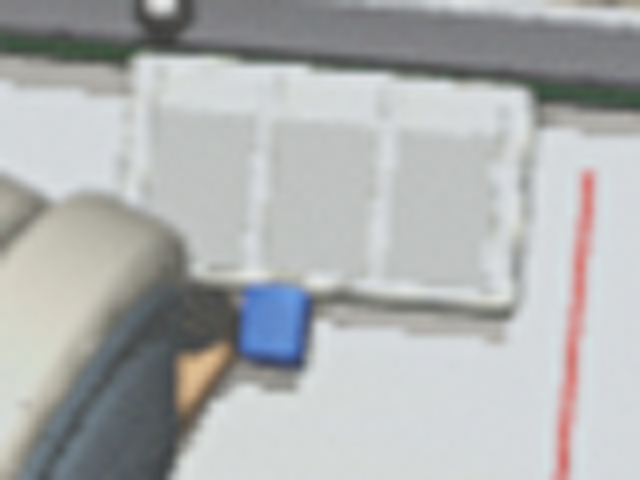

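```bash
python3 -m jog '[[[-0.0007,0.0005,-0.0003,0,0,0,0],[-0.0015,0.001,-0.0006,0,0,0,0],[-0.0024,0.0015,-0.0009,0,0,0,0],[-0.0033,0.002,-0.001,0,0,0,0],[-0.0041,0.0025,-0.001,0,0,0,0]]]'; python3 - <<'E'
from h import *
pose();print(read_state()['wrist_torque'])
E
```

```text
t: 13.18
tcp_pos: [515.5, -233.6, 201.8]
ee_rot: [-0.002, 0.891, 0.454, -0.0]
ft_force: [-5.2, 7.4, 0.3]
finger_gap: 18.9
t 13.18 tcp [ 515.5 -233.6  201.8] yaw 54.05 F [-5.22  7.36  0.26] gap 18.9 q6 -1.43
[1.29769572 0.80873136 0.18880207]
```

```bash
python3 -m jog '[[[-0.0004,0.0008,-0.0002,0,0,0,0],[-0.0012,0.0013,-0.0004,0,0,0,0],[-0.0021,0.0019,-0.0005,0,0,0,0],[-0.003,0.0024,-0.0005,0,0,0,0],[-0.004,0.003,-0.0005,0,0,0,0]]]'; python3 - <<'E'
from h import *
pose()
for n in R: cv2.imwrite(f"pics/{n}11.png",vision.snapshot(n)[:,:,::-1])
t=cv2.imread(f"pics/top11.png")
cv2.imwrite(f"pics/e11.png",cv2.resize(t[175:235,250:330],None,fx=8,fy=8,interpolation=cv2.INTER_CUBIC))
E
```

```text
t: 13.6
tcp_pos: [515.4, -238.6, 202.0]
ee_rot: [-0.003, 0.891, 0.454, -0.001]
ft_force: [-5.9, 6.3, 0.6]
finger_gap: 18.9
t 13.6 tcp [ 515.4 -238.6  202. ] yaw 54.05 F [-5.94  6.25  0.57] gap 18.9 q6 -1.44
```

View pics/e11.png

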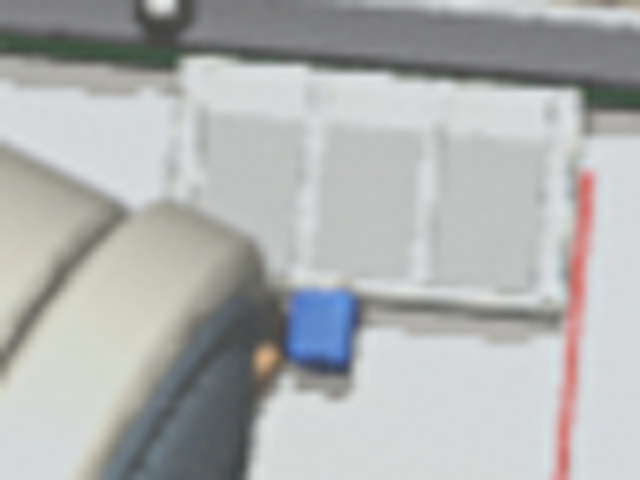

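```bash
python3 -m jog '[[[-0.0006,0.0008,-0.0001,0,0,0,0],[-0.0014,0.0013,-0.0002,0,0,0,0],[-0.0023,0.0018,-0.0003,0,0,0,0],[-0.0031,0.0023,-0.0003,0,0,0,0],[-0.004,0.0028,-0.0003,0,0,0,0],[-0.0048,0.0034,-0.0003,0,0,0,0],[-0.0057,0.0039,-0.0003,0,0,0,0],[-0.0065,0.0044,-0.0003,0,0,0,0],[-0.0074,0.005,-0.0003,0,0,0,0],[-0.0083,0.0056,-0.0003,0,0,0,0]]]'; python3 - <<'E'
from h import *
pose()
E
```

```text
t: 14.53
tcp_pos: [514.8, -247.9, 202.1]
ee_rot: [-0.004, 0.891, 0.455, -0.001]
ft_force: [-9.3, 11.6, 2.7]
finger_gap: 19.0
t 14.53 tcp [ 514.8 -247.9  202.1] yaw 54.08 F [-9.27 11.6   2.71] gap 19.0 q6 -1.45
```

```bash
python3 -m jog '[[[-0.0009,0.0005,-0.0002,0,0,0,0],[-0.0018,0.001,-0.0004,0,0,0,0],[-0.0026,0.0014,-0.0005,0,0,0,0],[-0.0035,0.0019,-0.0006,0,0,0,0],[-0.0044,0.0024,-0.0006,0,0,0,0],[-0.0053,0.0029,-0.0006,0,0,0,0],[-0.0061,0.0034,-0.0006,0,0,0,0],[-0.007,0.0038,-0.0006,0,0,0,0],[-0.0079,0.0043,-0.0006,0,0,0,0],[-0.0088,0.0048,-0.0006,0,0,0,0]]]'; python3 - <<'E'
from h import *
pose()
for n in R: cv2.imwrite(f"pics/{n}12.png",vision.snapshot(n)[:,:,::-1])
t=cv2.imread(f"pics/top12.png")
cv2.imwrite(f"pics/e12.png",cv2.resize(t[175:235,270:350],None,fx=8,fy=8,interpolation=cv2.INTER_CUBIC))
E
```

```text
t: 15.37
tcp_pos: [513.5, -258.7, 202.3]
ee_rot: [-0.003, 0.891, 0.454, -0.001]
ft_force: [-6.3, 6.1, -2.2]
finger_gap: 19.0
t 15.37 tcp [ 513.5 -258.7  202.3] yaw 54.03 F [-6.32  6.05 -2.19] gap 19.0 q6 -1.47
```

View pics/e12.png

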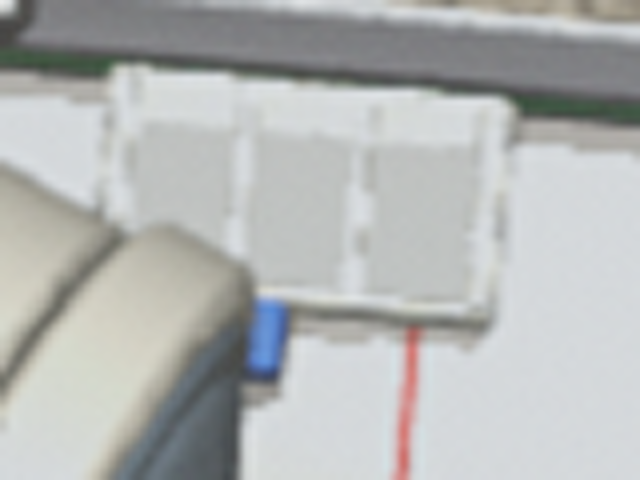

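```bash
python3 -m jog '[[[-0.0007,0.0008,0.0001,0,0,0,0],[-0.0016,0.0013,0.0002,0,0,0,0],[-0.0025,0.0018,0.0002,0,0,0,0],[-0.0033,0.0023,0.0002,0,0,0,0],[-0.0042,0.0028,0.0002,0,0,0,0],[-0.0051,0.0033,0.0002,0,0,0,0],[-0.0059,0.0038,0.0002,0,0,0,0],[-0.0068,0.0043,0.0002,0,0,0,0],[-0.0076,0.0048,0.0002,0,0,0,0],[-0.0085,0.0054,0.0002,0,0,0,0],[-0.0094,0.0059,0.0002,0,0,0,0],[-0.0102,0.0064,0.0002,0,0,0,0]]]'; python3 - <<'E'
from h import *
pose()
E
```

```text
t: 16.47
tcp_pos: [512.5, -269.8, 202.2]
ee_rot: [-0.005, 0.891, 0.455, -0.001]
ft_force: [-10.0, 11.5, 1.7]
finger_gap: 18.6
t 16.47 tcp [ 512.5 -269.8  202.2] yaw 54.07 F [-10.01  11.5    1.74] gap 18.6 q6 -1.49
```

```bash
python3 -m jog '[[[-0.0009,0.0004,-0.0001,0,0,0,0],[-0.0018,0.0009,-0.0002,0,0,0,0],[-0.0026,0.0014,-0.0002,0,0,0,0],[-0.0035,0.0019,-0.0002,0,0,0,0],[-0.0044,0.0024,-0.0002,0,0,0,0],[-0.0053,0.0029,-0.0002,0,0,0,0],[-0.0061,0.0034,-0.0002,0,0,0,0],[-0.007,0.0038,-0.0002,0,0,0,0],[-0.0079,0.0043,-0.0002,0,0,0,0],[-0.0088,0.0048,-0.0002,0,0,0,0],[-0.0096,0.0053,-0.0002,0,0,0,0],[-0.0105,0.0058,-0.0002,0,0,0,0]]]'; python3 - <<'E'
from h import *
pose()
for n in R: cv2.imwrite(f"pics/{n}13.png",vision.snapshot(n)[:,:,::-1])
t=cv2.imread(f"pics/top13.png")
cv2.imwrite(f"pics/e13.png",cv2.resize(t[175:245,280:380],None,fx=7,fy=7,interpolation=cv2.INTER_CUBIC))
E
```

```text
t: 17.47
tcp_pos: [511.1, -282.1, 202.2]
ee_rot: [-0.004, 0.891, 0.454, -0.001]
ft_force: [-7.7, 7.6, -0.2]
finger_gap: 19.2
t 17.47 tcp [ 511.1 -282.1  202.2] yaw 54.05 F [-7.69  7.63 -0.22] gap 19.2 q6 -1.51
```

View pics/e13.png

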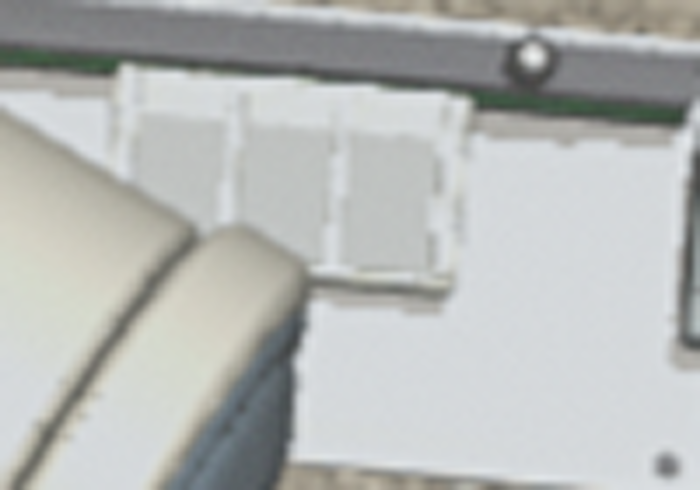

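```bash
python3 -m jog '[[[-0.0008,0.0005,0,0,0,0,0],[-0.0017,0.001,0,0,0,0,0],[-0.0026,0.0015,0,0,0,0,0],[-0.0034,0.002,0,0,0,0,0],[-0.0043,0.0025,0,0,0,0,0],[-0.0052,0.003,0,0,0,0,0],[-0.006,0.0036,0,0,0,0,0],[-0.0069,0.0041,0,0,0,0,0],[-0.0078,0.0046,0,0,0,0,0],[-0.0086,0.0051,0,0,0,0,0],[-0.0095,0.0056,0,0,0,0,0],[-0.0104,0.0061,0,0,0,0,0],[-0.0112,0.0066,0,0,0,0,0],[-0.0121,0.0071,0,0,0,0,0]]]'; python3 - <<'E'
from h import *
pose()
E
```

```text
t: 18.73
tcp_pos: [509.7, -295.8, 202.3]
ee_rot: [-0.004, 0.891, 0.454, -0.001]
ft_force: [-8.9, 10.1, 1.2]
finger_gap: 19.1
t 18.73 tcp [ 509.7 -295.8  202.3] yaw 54.06 F [-8.9  10.09  1.21] gap 19.1 q6 -1.53
```

```bash
python3 -m jog '[[[-0.0009,0.0004,-0.0001,0,0,0,0],[-0.0018,0.0009,-0.0002,0,0,0,0],[-0.0026,0.0014,-0.0002,0,0,0,0],[-0.0035,0.0019,-0.0002,0,0,0,0],[-0.0044,0.0024,-0.0002,0,0,0,0],[-0.0052,0.0029,-0.0002,0,0,0,0],[-0.0061,0.0034,-0.0002,0,0,0,0],[-0.007,0.0039,-0.0002,0,0,0,0],[-0.0079,0.0044,-0.0002,0,0,0,0],[-0.0087,0.0049,-0.0002,0,0,0,0],[-0.0096,0.0054,-0.0002,0,0,0,0],[-0.0105,0.0059,-0.0002,0,0,0,0],[-0.0113,0.0064,-0.0002,0,0,0,0],[-0.0122,0.0069,-0.0002,0,0,0,0]]]'; python3 - <<'E'
from h import *
pose()
for n in R: cv2.imwrite(f"pics/{n}14.png",vision.snapshot(n)[:,:,::-1])
t=cv2.imread(f"pics/top14.png")
cv2.imwrite(f"pics/e14.png",cv2.resize(t[175:245,300:400],None,fx=7,fy=7,interpolation=cv2.INTER_CUBIC))
E
```

```text
t: 19.9
tcp_pos: [508.1, -310.0, 202.3]
ee_rot: [-0.004, 0.891, 0.454, -0.001]
ft_force: [-8.0, 7.6, -0.9]
finger_gap: 19.0
t 19.9 tcp [ 508.1 -310.   202.3] yaw 54.04 F [-7.99  7.56 -0.88] gap 19.0 q6 -1.55
```

View pics/e14.png

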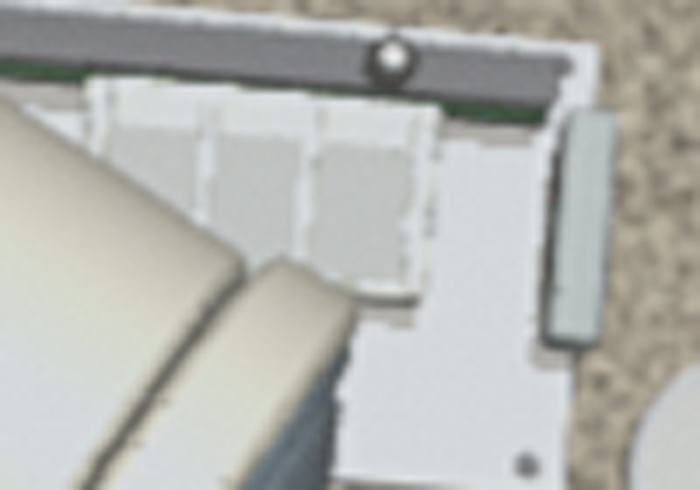

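```bash
python3 -m jog '[[[-0.0008,0.0005,0,0,0,0,0],[-0.0017,0.001,0,0,0,0,0],[-0.0026,0.0015,0,0,0,0,0],[-0.0034,0.002,0,0,0,0,0],[-0.0043,0.0025,0,0,0,0,0],[-0.0052,0.003,0,0,0,0,0],[-0.006,0.0036,0,0,0,0,0],[-0.0069,0.0041,0,0,0,0,0],[-0.0078,0.0046,0,0,0,0,0],[-0.0086,0.0051,0,0,0,0,0],[-0.0095,0.0056,0,0,0,0,0],[-0.0104,0.0061,0,0,0,0,0],[-0.0112,0.0066,0,0,0,0,0],[-0.0121,0.0071,0,0,0,0,0]]]'; python3 - <<'E'
from h import *
pose()
E
```

```text
t: 21.17
tcp_pos: [506.7, -323.7, 202.3]
ee_rot: [-0.005, 0.891, 0.454, -0.001]
ft_force: [-8.8, 10.6, 0.2]
finger_gap: 18.8
t 21.17 tcp [ 506.7 -323.7  202.3] yaw 54.05 F [-8.81 10.64  0.24] gap 18.8 q6 -1.57
```

```bash
python3 -m jog '[[[-0.0007,0.0003,-0.0001,0,0,0,0],[-0.0014,0.0007,-0.0001,0,0,0,0],[-0.0021,0.0011,-0.0001,0,0,0,0],[-0.0028,0.0015,-0.0001,0,0,0,0],[-0.0035,0.0019,-0.0001,0,0,0,0],[-0.0042,0.0023,-0.0001,0,0,0,0],[-0.0049,0.0027,-0.0001,0,0,0,0],[-0.0056,0.0031,-0.0001,0,0,0,0],[-0.0063,0.0035,-0.0001,0,0,0,0],[-0.007,0.0039,-0.0001,0,0,0,0],[-0.0077,0.0043,-0.0001,0,0,0,0],[-0.0087,0.0049,-0.0001,0,0,0,0]]]'; python3 - <<'E'
from h import *
pose()
for n in R: cv2.imwrite(f"pics/{n}15.png",vision.snapshot(n)[:,:,::-1])
t=cv2.imread(f"pics/top15.png")
cv2.imwrite(f"pics/e15.png",cv2.resize(t[175:245,310:400],None,fx=8,fy=8,interpolation=cv2.INTER_CUBIC))
E
```

```text
t: 22.17
tcp_pos: [505.5, -333.8, 202.3]
ee_rot: [-0.004, 0.891, 0.454, -0.001]
ft_force: [-8.6, 8.8, -0.0]
finger_gap: 18.9
t 22.17 tcp [ 505.5 -333.8  202.3] yaw 54.05 F [-8.61  8.81 -0.01] gap 18.9 q6 -1.58
```

View pics/e15.png

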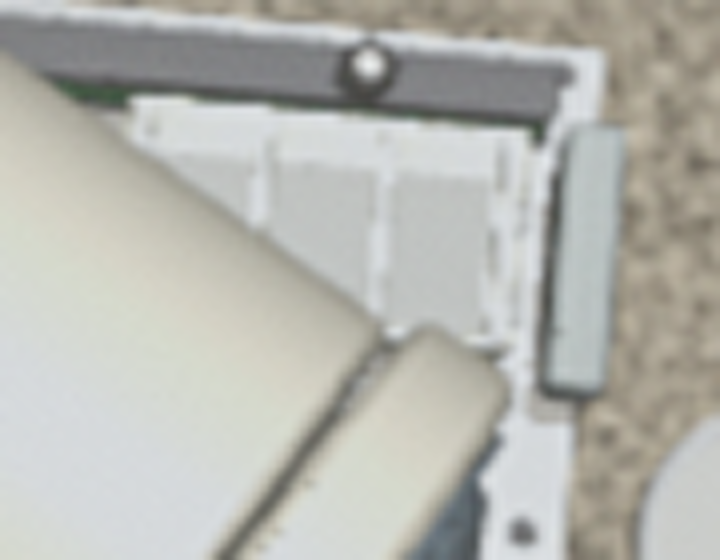

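```bash
python3 -m jog '[[[-0.0003,0.0001,0,0,0,0,0],[-0.0006,0.0003,0,0,0,0,0],[-0.0009,0.0005,0,0,0,0,0],[-0.0012,0.0007,0,0,0,0,0],[-0.0015,0.0009,0,0,0,0,0],[-0.0018,0.001,0,0,0,0,0],[-0.0021,0.0012,0,0,0,0,0],[-0.0024,0.0014,0,0,0,0,0],[-0.0026,0.0015,0,0,0,0,0]]]'
python3 -m jog '[[[-0.0003,0.0001,0,0,0,0,0],[-0.0006,0.0003,0,0,0,0,0],[-0.0009,0.0005,0,0,0,0,0],[-0.0012,0.0007,0,0,0,0,0]]]'
```

```text
t: 23.02
tcp_pos: [505.2, -336.8, 202.3]
ee_rot: [-0.004, 0.891, 0.454, -0.001]
ft_force: [-7.6, 8.5, -0.4]
finger_gap: 19.0
t: 23.35
tcp_pos: [505.0, -338.2, 202.3]
ee_rot: [-0.004, 0.891, 0.454, -0.001]
ft_force: [-8.7, 9.5, 0.3]
finger_gap: 18.7
```

```bash
python3 -m jog '[[[-0.0003,0.0001,0,0,0,0,0],[-0.0006,0.0003,0,0,0,0,0],[-0.0009,0.0005,0,0,0,0,0]]]'
python3 - <<'E'
from h import *
pose()
for n in R: cv2.imwrite(f"pics/{n}16.png",vision.snapshot(n)[:,:,::-1])
t=cv2.imread(f"pics/top16.png");s=cv2.imread(f"pics/side16.png")
cv2.imwrite(f"pics/e16.png",np.hstack([cv2.resize(t[175:245,340:400],None,fx=7,fy=7,interpolation=cv2.INTER_CUBIC),cv2.resize(s[220:290,275:325],None,fx=7,fy=7,interpolation=cv2.INTER_CUBIC)]))
E
```

```text
t: 23.6
tcp_pos: [504.9, -339.2, 202.3]
ee_rot: [-0.004, 0.891, 0.454, -0.001]
ft_force: [-8.0, 8.7, 0.1]
finger_gap: 19.0
t 23.6 tcp [ 504.9 -339.2  202.3] yaw 54.04 F [-7.97  8.71  0.06] gap 19.0 q6 -1.59
```

View pics/e16.png

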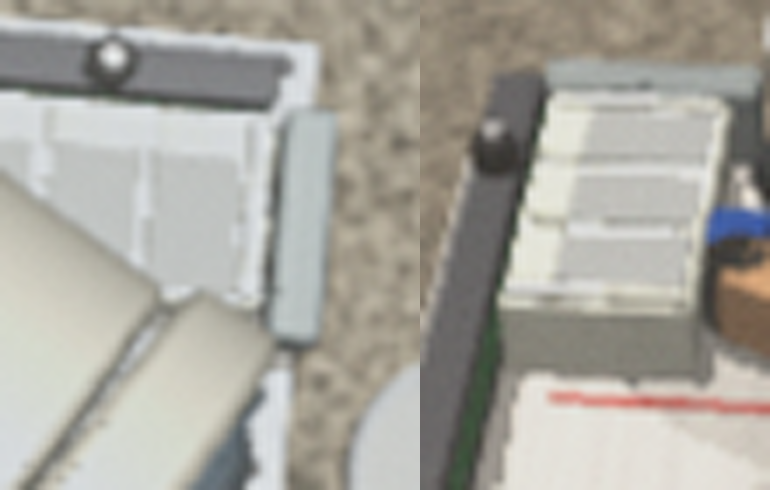

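```bash
python3 -m jog '[[[-0.0003,0.0001,0,0,0,0,0],[-0.0006,0.0003,0,0,0,0,0],[-0.0009,0.0005,0,0,0,0,0]]]'
python3 -m jog '[[[-0.0003,0.0001,0,0,0,0,0],[-0.0006,0.0003,0,0,0,0,0],[-0.0009,0.0005,0,0,0,0,0]]]'
```

```text
t: 23.95
tcp_pos: [504.8, -340.2, 202.3]
ee_rot: [-0.004, 0.891, 0.454, -0.001]
ft_force: [-8.9, 8.9, -0.4]
finger_gap: 19.1
t: 24.2
tcp_pos: [504.7, -340.9, 202.3]
ee_rot: [-0.005, 0.891, 0.454, -0.001]
ft_force: [-9.0, 10.9, 0.0]
finger_gap: 18.9
```

```bash
python3 -m jog '[[[-0.0002,0.0001,0,0,0,0,0],[-0.0005,0.0003,0,0,0,0,0],[-0.0005,0.0003,0,0,0,0,0]]]'
```

```text
t: 24.45
tcp_pos: [504.7, -341.2, 202.4]
ee_rot: [-0.005, 0.891, 0.455, -0.001]
ft_force: [-9.7, 12.2, 0.6]
finger_gap: 19.0
```

```bash
python3 -m jog '[[[-0.0002,0.0001,0,0,0,0,0],[-0.0004,0.0002,0,0,0,0,0],[-0.0004,0.0002,0,0,0,0,0],[-0.0004,0.0002,0,0,0,0,0],[-0.0004,0.0002,0,0,0,0,0]]]'
python3 - <<'E'
from h import *
pose()
for n in R: cv2.imwrite(f"pics/{n}17.png",vision.snapshot(n)[:,:,::-1])
t=cv2.imread(f"pics/top17.png");s=cv2.imread(f"pics/side17.png")
cv2.imwrite(f"pics/e17.png",np.hstack([cv2.resize(t[175:245,340:400],None,fx=7,fy=7,interpolation=cv2.INTER_CUBIC),cv2.resize(s[220:290,275:325],None,fx=7,fy=7,interpolation=cv2.INTER_CUBIC)]))
E
```

```text
t: 24.87
tcp_pos: [504.7, -341.3, 202.3]
ee_rot: [-0.006, 0.891, 0.455, -0.001]
ft_force: [-9.9, 14.2, 1.4]
finger_gap: 18.9
t 24.87 tcp [ 504.7 -341.3  202.3] yaw 54.1 F [-9.94 14.23  1.37] gap 18.9 q6 -1.6
```

View pics/e17.png

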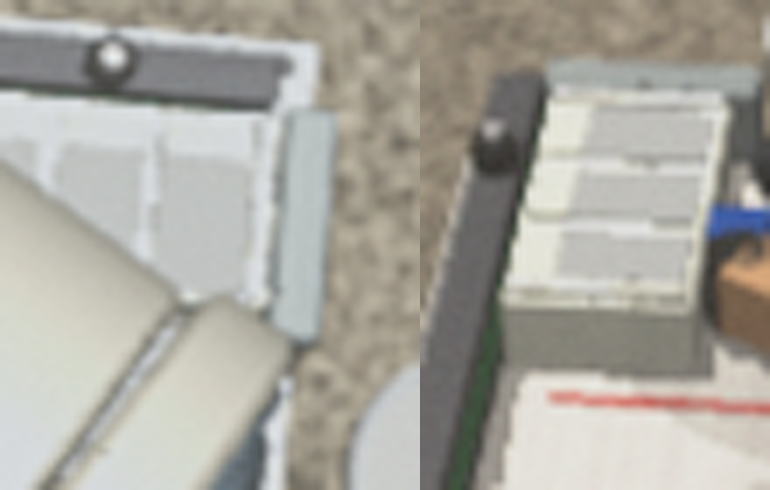

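```bash
python3 -m jog '[[[0,-0.0005,0,0,0,0,0],[0,-0.001,0,0,0,0,0],[0,-0.002,0,0,0,0,0],[0,-0.003,0,0,0,0,0],[0,-0.004,0,0,0,0,0],[0,-0.005,0,0,0,0,0],[0,-0.007,0,0,0,0,0],[0,-0.01,0,0,0,0,0],[0,-0.015,0,0,0,0,0],[0,-0.022,0,0,0,0,0],[0,-0.03,-0.005,0,0,0,0],[0,-0.04,-0.012,0,0,0,0],[0,-0.05,-0.02,0,0,0,0],[0,-0.06,-0.02,0,0,0,0],[0,-0.065,-0.02,0,0,0,0],[0,-0.065,-0.02,0,0,0,0]]]'
python3 - <<'E'
from h import *
pose()
for n in R: cv2.imwrite(f"pics/{n}18.png",vision.snapshot(n)[:,:,::-1])
a=np.hstack([cv2.imread("pics/side18.png")[200:350,240:440],cv2.imread("pics/top18.png")[160:310,230:430]]);cv2.imwrite("pics/b18.png",cv2.resize(a,None,fx=2,fy=2))
E
```

```text
t: 26.3
tcp_pos: [452.3, -305.3, 225.2]
ee_rot: [0.001, 0.891, 0.454, 0.0]
ft_force: [-0.4, -0.2, -0.9]
finger_gap: 18.8
t 26.3 tcp [ 452.3 -305.3  225.2] yaw 53.97 F [-0.37 -0.23 -0.92] gap 18.8 q6 -1.6
```

View pics/b18.png

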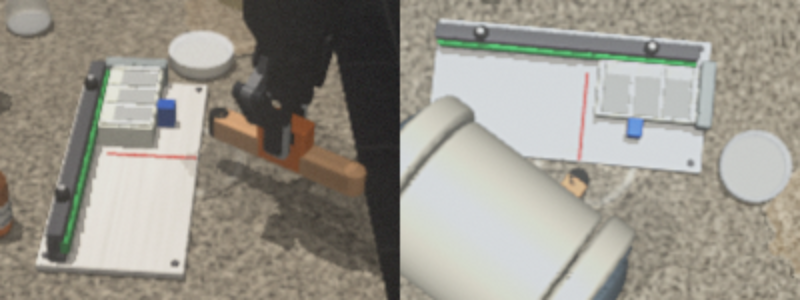

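```bash
python3 -m jog '[[[-0.004,0.001,0,0,0,6,0],[-0.008,0.002,0,0,0,13,0],[-0.012,0.003,0,0,0,20,0],[-0.016,0.004,0,0,0,27,0],[-0.018,0.004,0,0,0,34,0],[-0.018,0.004,0.005,0,0,40,0],[-0.018,0.004,0.015,0,0,40,0],[-0.018,0.004,0.025,0,0,40,0],[-0.018,0.004,0.03,0,0,40,0],[-0.018,0.004,0.033,0,0,40,0],[-0.018,0.004,0.034,0,0,40,0],[-0.018,0.004,0.034,0,0,40,0]]]'
```

```text
t: 27.4
tcp_pos: [445.7, -322.5, 189.9]
ee_rot: [-0.0, 0.992, 0.122, -0.0]
ft_force: [-0.2, 1.8, -1.0]
finger_gap: 18.9
```

```bash
python3 -m jog '[[[0,0,0.0005,0,0,0,0],[0,0,0.001,0,0,0,0],[0,0,0.001,0,0,0,0]]]';python3 -m jog '[[[0,0,0.0005,0,0,0,0],[0,0,0.001,0,0,0,0],[0,0,0.001,0,0,0,0]]]'
```

```text
t: 27.65
tcp_pos: [445.8, -322.7, 189.8]
ee_rot: [0.0, 0.993, 0.122, 0.0]
ft_force: [0.5, 0.2, -0.7]
finger_gap: 19.0
t: 27.9
tcp_pos: [445.8, -322.7, 188.6]
ee_rot: [0.0, 0.993, 0.122, 0.0]
ft_force: [-0.4, 0.1, -0.6]
finger_gap: 19.3
```

```bash
python3 -m jog '[[[0,0,0.0005,0,0,0,0],[0,0,0.001,0,0,0,0],[0,0,0.001,0,0,0,0]]]';python3 -m jog '[[[0,0,0.0005,0,0,0,0],[0,0,0.0005,0,0,0,0],[0,0,0.0005,0,0,0,0]]]'
python3 - <<'E'
from h import *
cv2.imwrite("pics/side19.png",vision.snapshot("side")[:,:,::-1]);a=cv2.imread("pics/side19.png")[210:330,290:430];cv2.imwrite("pics/b19.png",cv2.resize(a,None,fx=5,fy=5,interpolation=cv2.INTER_CUBIC))
E
```

```text
t: 28.15
tcp_pos: [445.8, -322.7, 188.6]
ee_rot: [0.0, 0.993, 0.122, 0.0]
ft_force: [-2.9, 1.3, 5.5]
finger_gap: 18.9
t: 28.4
tcp_pos: [445.8, -322.7, 188.6]
ee_rot: [0.0, 0.993, 0.122, 0.0]
ft_force: [-3.5, 2.5, 8.1]
finger_gap: 18.8
```

View pics/b19.png

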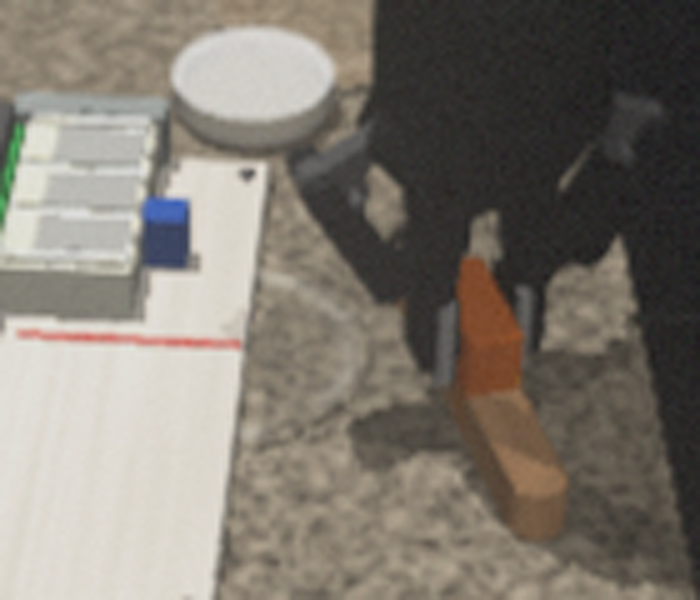

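```bash
python3 -m jog '[[[0,0,-0.0005,0,0,0,0.1],[0,0,-0.001,0,0,0,0.3],[0,0,-0.001,0,0,0,0.5],[0,0,-0.001,0,0,0,0.7],[0,0,-0.001,0,0,0,0.8],[0,0,-0.001,0,0,0,0.8],[0,0,-0.001,0,0,0,0.8],[0,0,-0.001,0,0,0,0.8]]]'; python3 -m jog '[[[0,0,-0.01,0,0,0,0.8],[0,0,-0.03,0,0,0,0.8],[0,0,-0.06,0,0,0,0.8],[0,0,-0.1,0,0,0,0.8],[0,0,-0.14,0,0,0,0.8],[0,-0.01,-0.18,0,0,0,0.8],[0.03,-0.04,-0.2,0,0,0,0.8],[0,-0.08,-0.2,0,0,0,0.8],[0,-0.12,-0.2,0,0,0,0.8],[0,0.04,-0.2,0,0,0,0.8]]]'
python3 - <<'E'
from h import *
pose()
for n in R: cv2.imwrite(f"pics/{n}20.png",vision.snapshot(n)[:,:,::-1])
a=np.hstack([cv2.imread("pics/side20.png")[180:370,220:440],cv2.imread("pics/top20.png")[150:340,230:450]]);cv2.imwrite("pics/b20.png",cv2.resize(a,None,fx=1.8,fy=1.8))
E
```

```text
t: 29.12
tcp_pos: [445.7, -322.6, 187.8]
ee_rot: [-0.0, 0.993, 0.122, -0.0]
ft_force: [0.7, -0.3, 0.1]
finger_gap: 68.6
t: 29.95
tcp_pos: [424.7, -239.5, 390.4]
ee_rot: [-0.002, 0.992, 0.129, 0.002]
ft_force: [-0.1, -0.6, 0.9]
finger_gap: 68.1
t 29.95 tcp [ 424.7 -239.5  390.4] yaw 14.8 F [-0.12 -0.59  0.93] gap 68.1 q6 -0.84
```

View pics/b20.png

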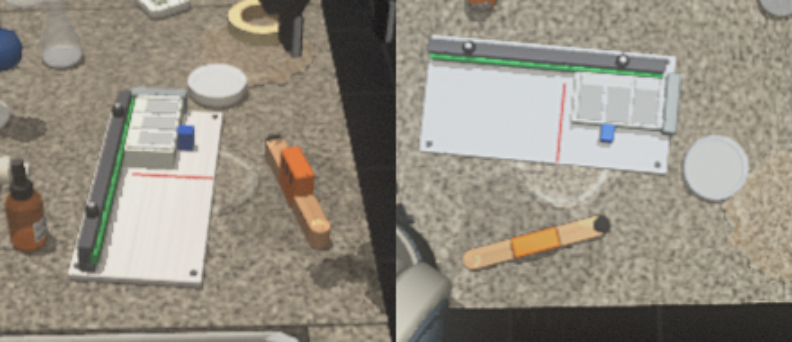

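```bash
python3 -m jog '[[[0,0,0,0,0,0,0.8],[0,0,0,0,0,0,0.8],[0,0,0,0,0,0,0.8],[0,0,0,0,0,0,0.8]]]'; python3 - <<'E'
from h import *
for n in R: cv2.imwrite(f"pics/{n}21.png",vision.snapshot(n)[:,:,::-1])
t=cv2.imread("pics/top21.png");s=cv2.imread("pics/side21.png")
cv2.imwrite("pics/e21.png",np.hstack([cv2.resize(t[175:235,320:392],None,fx=6.5,fy=6.5,interpolation=cv2.INTER_CUBIC),cv2.resize(s[225:285,280:330],None,fx=6.5,fy=6.5,interpolation=cv2.INTER_CUBIC)]))
E
```

```text
t: 30.38
tcp_pos: [429.0, -253.1, 388.1]
ee_rot: [-0.0, 0.993, 0.122, 0.0]
ft_force: [-0.5, -0.6, -0.6]
finger_gap: 68.2
```

View pics/e21.png

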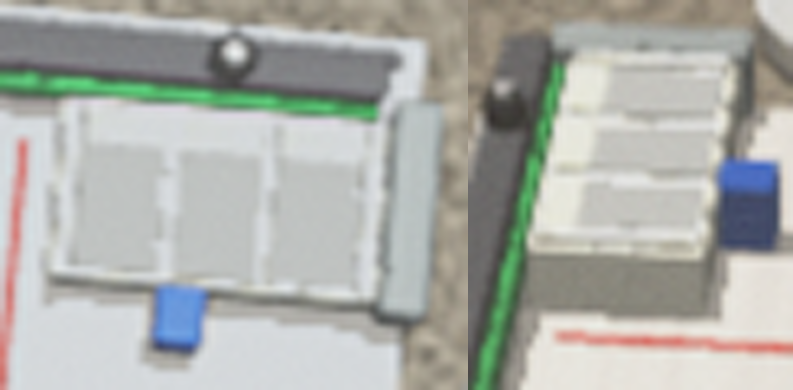

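```bash
python3 - <<'E'
from h import *
ux=np.array([.9940,-.1092]);uy=np.array([.1092,.9940]);c=np.array([584.6,-336.0])
P=onplane('top',[(327.3,216.9),(343.4,218.7),(377.2,221.2)],32)[:,:2]+[.9,1.1]
print(np.c_[(P-c)@ux,(P-c)@uy].round(1))
S=onplane('side',[(280+721/6.5-.4,225+192/6.5-.4)],32)[:,:2]-[.9,1.1];print(np.c_[(S-c)@ux,(S-c)@uy].round(1))
from workcell import ticket
print(ticket.hand_in())
E
```

```text
[[ -19.5  -25.2]
 [ -20.   -53.8]
 [ -18.9 -113.4]]
[[-149.6  -63. ]]
the job is handed in; nothing more can be done
None
```

The job is handed in at about 30 s of the 72 s allowed. It gave no verdict.

**What I did:**
- I gripped the stick by the orange grip and turned it so the nose pointed at the fence.
- I set the nose in the corner behind the lug and pushed the carrier diagonally onto the strip. It came square and the strip was pressed in with the carrier's centre at about y = +50 mm.
- I fed it to the stop at about 12 mm/s, slower at the end, until the stick stalled there, and held it for about 0.3 s.
- I laid the stick back flat on the bare worktop in front of the track and opened the gripper.

**Forces (sampled at the end of each move, not in between):**
- Sideways force was about 6 to 11 N during the feed. It went below 7 N a few times and slightly over 10 N twice, but in every feed picture I viewed the strip looked flush.
- The largest total was about 17 N, when pressing against the end stop, below the 25 N limit.
- Early in the feed the upward force on the tool and the drag rose. They fell after I raised the stick 1 to 2 mm.

**Last checks (pictures and top-view positions):**
- The carrier's front corner is at y ≈ -113 mm on the track, so about 1.6 mm from the stop by measurement. Its rear corner gives y ≈ -70 mm for the centre.
- It is square within about 1°, and about 4 mm off the rigid fence face, because the strip sprang out when released, as expected.
- The stick is well clear of the track and carrier, and the dropper bottle and dish look unmoved.

**Check that failed:** my final side-view position for the lug used a wrong picture offset and gave a meaningless value (x ≈ -150 mm). The final carrier position therefore rests on the top view, with the side picture agreeing only by eye.

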